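Turn the capped tube over and rack it

ROBOT

A 6-joint arm with a two-finger parallel gripper is mounted at the origin on the work surface. World frame = base frame: x ahead of the robot, y to its left, z up, the work surface at z = 0. Lengths are in m, angles in degrees, forces in N, time in s.
With the tool pointing down it reaches from about 0.4 to 0.825 m from the base axis. Payload 7 kg.
Tool frame: the origin (TCP) lies at the very end of the fingers, on their centre line; the grasp point (between the pads) lies 19 mm behind it (ctrl.grip_point_offset is the distance from the TCP to the grasp point, in m); x points along the fingers, z is the direction in which the jaws open and shut, and the axes are right-handed (so a half turn about x gives the same grasp; the last joint's range is limited). The gripper opens to 88 mm and grips with 3 to 60 N. Pads are 19 mm wide; open, the fingers measure 130 mm over their backs; the gripper's body (78 mm by 193 mm) begins 47 mm behind the grasp point.
Start: joints at [91.163, 20.546, 0.682, 0, -70.136, -16.507], TCP at [0.179, 0.651, 0.227] pointing down, gripper open.
Joint ranges: [-176.03, 176.03], [-82.01, 121.73], [-58.28, 71.71], [-173.87, 95.51], [-174.79, -0.11], [-173.66, 173.66]. Speed limits (degrees/s): [136.94, 136.94, 172.46, 180, 180, 180].

INTERFACE

Orientations are given as [roll, pitch, yaw] about the fixed x, y, z axes, in that order (R = Rz(yaw) Ry(pitch) Rx(roll)).
In Python, from plant import get_obs, snapshot, calibration, close_job, ctrl gives the robot as it stands.
- The arm moves only by the tool move_arm, never from a script. Its argument "commands" is a list that holds one entry, the list of rows, each a list of 4 numbers: the shift along the tool's x, y, z in cm, then the turn about the tool's x in rad. In form: [[[dx, dy, dz, spin], ...]]. A call has 1 to 8 rows; each row shifts and turns the commanded pose from where the row before left it, along the tool's axes as they then stand; what a row does not reach is not made up. A row lasts 1/10 s, in which the tool goes at most 50 mm and 8.59 degrees, less where a joint would pass 70% of its speed; a pose out of reach is approached as far as the arm can. A call with a gripper value outside its range is refused whole. "jaw" is the finger opening in cm, from 0 to 8.76, set as the call begins (left out, the last holds). The fingers move at their own pace and stop on an object; the grip force is fixed at half the most. Time passes only in rows, so rows that do not move let the fingers close. It gives the time, the measured TCP pose, the force and the opening at its end, in the units of the state.
- get_obs(): the state, without advancing time (a new reading comes with each control period).
- snapshot(name): name is "side" or "top"; returns (picture, depth): 420x560x3 uint8, red, green, blue; 420x560 float32, m along the optical axis (not along the pixel's ray), 0 where there is no reading.
- calibration(name): a dict with "mtx" (3x3 intrinsics, pixels), "T" (4x4, takes a point from camera to world coordinates). Camera axes: x right, y up, looking along -z (the intrinsics and any distortion apply to the point x, -y, -z); pixel columns grow to the right and rows downward; lengths in m; the calibration is good to about 2 mm. A picture is of the moment at which its call begins. calibration takes no time and is no camera call.
- close_job(): hands the job in, once; it reports no verdict.
The state is a dict: "clock": time; "joint_pos": joint angles; "qvel": joint speeds; "tau": joint torques, N m; "tool_pos": TCP position; "orientation": TCP orientation; "force": force on the tool from outside, world axes, zero at the start; "moment": the same for the moment, N m; "opening": finger opening in m.
Only numpy, scipy, OpenCV 4.12 (cv2) and the standard library are available. Lean on these libraries where they do the work, as an engineer would, in place of code of your own. Each camera call takes 0.05 s, during which the arm holds its last target. There are 200 camera calls.

TASK

The conical sample tube standing on its cap on the bench belongs in the rack, cap up. First lay it down in the dark steel V-rest and let go of it there, then take it afresh and stand it upright, cap up, fully down in the rack's only empty hole, so that the row is complete. Do not drop it, and leave the two racked tubes, the beaker, the wash bottle and the tissue box where they are.

Things in the scene. Friction and masses are not known exactly. Their poses are not given: they have to be found in the camera images.
- tube: The loose capped sample tube to be racked: off-white, 115 long in all, body 30 in diameter, cap 35 in diameter and 14 long, far end tapering over the last 15 to a blunt 18 wide tip; about 55 g. Origin at the centre of the cap's flat outer face, z axis along the tube from cap to tip. At the start it stands on its cap, tip up.
- tube_tip (a point): Centre of the tube's blunt tip, 115 along z from the tube's origin.
- rest: Fixed dark steel V-rest: base plate 100 (x) by 60 (y) by 8 thick with two V-notched cheeks, 8 thick, at x = -33 and +33 (58 clear between), 42 high and 50 wide. A tube's body lies in it along its x axis, either way round, axis 45 above the bench. Centre the tube lengthwise so that the cap hangs outside a cheek. Origin under the base plate's centre.
- rest_axis (a point): Point midway between the cheeks on the axis of a tube lying in the rest, 45 above the bench.
- rack: Fixed orange rack block, 70 (x) by 226 (y) by 50 high, with a row of three round holes 33 in diameter and 40 deep (floor 10 above the bench) at y = -80, 0 and +80. Origin under its centre. Two holes hold tubes, one is empty.
- cushion: Thin black rubber disc on the floor of the rack's empty hole, 31 in diameter and flush with the floor: its origin is the centre of that hole's floor, 10 above the bench and 40 below the rack's top.
- racked_a: One of two tubes, the same as the loose one, standing cap up in the rack (they stick out 75 above it). Origin at its tip on the hole's floor, z up to the cap.
- racked_b: The other racked tube, likewise.
- beaker: Bystander: open white beaker, 72 in diameter, 95 high. Origin under its centre.
- wash_bottle: Bystander: white bottle with a cap, 68 in diameter, 150 high. Origin under its centre.
- tissue_box: Bystander: white and green box, 120 by 120 by 85 high. Origin under its centre.

How it is judged:
By the outcome, as a careful person would: the job done as asked, in the order asked, and still so for the second after the job is handed in, with the robot touching nothing.
It also fails if it takes over 61 s, if anything falls off the work surface, if the arm or the gripper's body presses on something with over 40 N, if the wrist force passes 120 N, or if a joint passes its speed limit or range.

## Working session

There is one attempt and no reset: what is moved stays moved. The work goes in short steps, Python scripts to look and compute and a tool call to move; the robot and the scene stay as the last step left them, time stands still between calls to the robot, and variables do not carry over. Pictures are saved under pics/ and viewed, about 8 in all and at most 12, crops included, and the job is handed in when it is done.

Besides the shell and the picture viewer there is one more tool, called after "Emit:" by a JSON object that holds its "method" and its "body", one argument or row to a line. move_arm: Moves the arm, as the interface text tells. Its arguments: {"type":"object","properties":{"commands":{"type":"array"},"jaw":{"type":"number"}},"required":["commands"]}

```bash
ls; mkdir -p pics; cat > h.py <<'E'
import numpy as np, cv2
from plant import get_obs, snapshot, calibration, close_job, ctrl
def shot(n,f):
    p,d=snapshot(n); cv2.imwrite('pics/'+f+'.png',p[:,:,::-1]); np.save('pics/'+f+'.npy',d); return p,d
def cloud(n,d):
    c=calibration(n);K=c['mtx'];v,u=np.mgrid[:d.shape[0],:d.shape[1]]
    P=np.stack([(u-K[0,2])/K[0,0]*d,-(v-K[1,2])/K[1,1]*d,-d],-1)
    return P@c['T'][:3,:3].T+c['T'][:3,3]
E
python3 - <<'E'
from h import *
a,d=shot('top','t0'); b,e=shot('side','s0')
print(calibration('top'),calibration('side')['T']); print(get_obs(), ctrl.grip_point_offset)
cv2.imwrite('pics/both0.png',cv2.resize(np.vstack([a,b])[:,:,::-1],(400,600)) )
E
```

```text
pics
{'mtx': array([[402.30221205,   0.        , 275.9755355 ],
       [  0.        , 402.30221205, 203.153194  ],
       [  0.        ,   0.        ,   1.        ]]), 'T': array([[ 0.00591598,  0.98364796, -0.18000469,  0.33530835],
       [-0.99988423,  0.0083423 ,  0.01272517, -0.00488385],
       [ 0.01401874,  0.17990857,  0.98358344,  1.25356   ],
       [ 0.        ,  0.        ,  0.        ,  1.        ]])} [[ 0.9434644   0.15186175 -0.29464033  0.16304802]
 [-0.3307383   0.49046412 -0.8062612  -1.02210359]
 [ 0.02207027  0.85812759  0.51296193  0.73913799]
 [ 0.          0.          0.          1.        ]]
{'clock': 0.1, 'joint_pos': array([ 9.11644749e+01,  2.05861219e+01,  6.39652446e-01, -1.84290625e-02,
       -7.01359128e+01, -1.65059573e+01]), 'qvel': array([-6.46873661e-02, -1.47432395e-01,  1.20638893e-01,  1.57608985e-01,
        9.14533446e-02, -6.38698466e-05]), 'tau': array([-1.44786747e-03, -5.84162128e+01,  2.93752402e+01,  7.01555774e+00,
        1.01444384e-02, -4.80595770e-05]), 'tool_pos': array([0.17850232, 0.65051834, 0.22573263]), 'orientation': array([   4.63080406,   89.91581516, -100.71695284]), 'force': array([-0.6442802 , -0.45742278, -0.37556998]), 'moment': array([-0.01100439,  0.03099447, -0.0082338 ]), 'opening': 0.08769685043722641} 0.0188
```

View pics/t0.png

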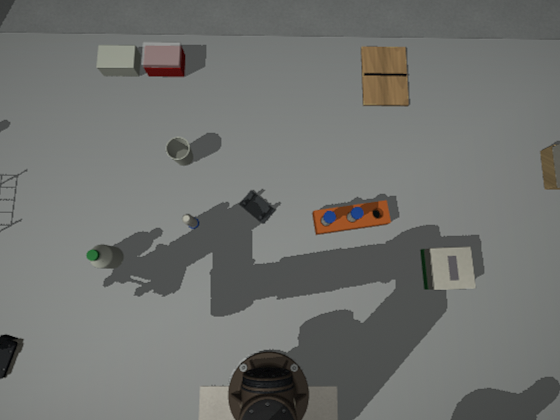

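View pics/s0.png

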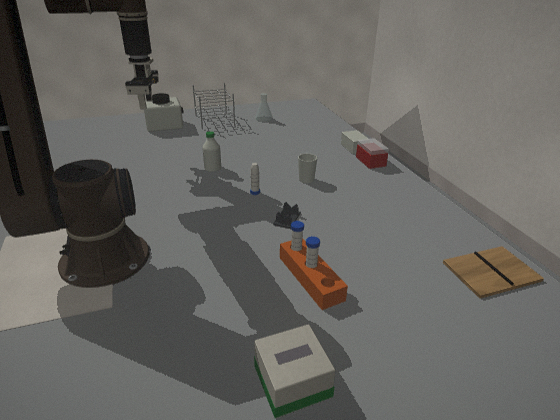

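The top view shows the tube at about (190,220), the V-rest at (257,206) and the rack at (352,217) with its empty hole at (377,213). The beaker is at (178,150) and the wash bottle at (100,257). I'll measure these next.

```bash
python3 - <<'E'
from h import *
a=cv2.imread('pics/t0.png');d=np.load('pics/t0.npy');P=cloud('top',d)
b=cv2.imread('pics/s0.png');e=np.load('pics/s0.npy');Q=cloud('side',e)
c=cv2.resize(a[180:245,165:295],(780,390),interpolation=cv2.INTER_CUBIC)
c2=cv2.resize(a[190:245,300:400],(400,220),interpolation=cv2.INTER_CUBIC)
cs=cv2.resize(b[150:240,230:330],(380,205*380//228),interpolation=cv2.INTER_CUBIC)[:200]
o=np.zeros((600,800,3),np.uint8);o[:390,:780]=c;o[390:600,:400]=c2[:210];o[395:595,410:790]=cs[:200]
cv2.imwrite('pics/crop0.png',o)
# rack orange
for I,R,n in((a,P,'top'),(b,Q,'side')):
    h=cv2.cvtColor(I,cv2.COLOR_BGR2HSV);m=(h[...,0]>4)&(h[...,0]<16)&(h[...,1]>180)&(R[...,2]>.043)&(R[...,2]<.058)
    pts=R[m];print(n,len(pts),np.median(pts[:,2]),cv2.minAreaRect((pts[:,:2]*1000).astype(np.float32)))
    m=(h[...,0]>105)&(h[...,0]<130)&(h[...,1]>120)&(R[...,0]<.8)&(R[...,0]>.2)
    N,L,S,C=cv2.connectedComponentsWithStats(m.astype(np.uint8))
    for i in range(1,N):
        if S[i,4]>8: q=R[L==i];print(' blue',S[i],np.median(q,0).round(4),q.min(0).round(3),q.max(0).round(3))
# loose tube region and rest
def st(R,lo,hi,z0,z1,n):
    m=(R[...,0]>lo[0])&(R[...,0]<hi[0])&(R[...,1]>lo[1])&(R[...,1]<hi[1])&(R[...,2]>z0)&(R[...,2]<z1)
    q=R[m]; v,u=np.nonzero(m)
    if len(q): print(n,len(q),q.mean(0).round(4),q.min(0).round(3),q.max(0).round(3),'px',u.min(),u.max(),v.min(),v.max(),cv2.minAreaRect((q[:,:2]*1000).astype(np.float32)))
def at(R,u,v):print((u,v),R[v,u].round(3))
for p in((190,220),(257,206),(377,213),(178,150),(100,257)):at(P,*p)
t=P[220,190]
for R,n in((P,'t'),(Q,'s')):
    st(R,t[:2]-.06,t[:2]+.06,.02,.13,'tube '+n); st(R,t[:2]-.06,t[:2]+.06,.108,.13,'tubetip '+n)
    r=P[206,257]; st(R,r[:2]-.08,r[:2]+.08,.015,.06,'rest '+n); st(R,r[:2]-.08,r[:2]+.08,.003,.06,'restall '+n)
    st(R,r[:2]-.08,r[:2]+.08,.033,.06,'resttop '+n)
E
```

```text
top 1209 0.050054747900782015 ((515.9360961914062, -249.14183044433594), (69.87625122070312, 226.17893981933594), 8.833029747009277)
 blue [351 207  12  12 114] [ 0.5157 -0.2492  0.1253] [ 0.335 -0.282  0.052] [ 0.536 -0.005  1.254]
 blue [323 211  13  12 112] [ 0.5033 -0.1702  0.125 ] [ 0.335 -0.199  0.047] [ 0.53  -0.005  1.254]
 blue [193 219   6  10  14] [0.492  0.224  0.0088] [ 0.482  0.221 -0.002] [0.512 0.234 0.017]
side 621 0.04934952250858904 ((514.8180541992188, -250.13294982910156), (70.82288360595703, 226.28744506835938), 8.613875389099121)
 blue [250 189  10   6  26] [0.4948 0.2246 0.0109] [0.481 0.216 0.001] [0.514 0.241 0.015]
 blue [291 221  13  10 109] [ 0.5002 -0.1745  0.1238] [ 0.486 -0.191  0.115] [ 0.519 -0.153  0.127]
 blue [306 237  14  11 124] [ 0.5126 -0.2538  0.1234] [ 0.498 -0.269 -0.001] [ 0.58  -0.073  0.127]
(190, 220) [0.494 0.227 0.107]
(257, 206) [0.553 0.039 0.009]
(377, 213) [ 0.534 -0.338  0.011]
(178, 150) [0.733 0.294 0.011]
(100, 257) [0.386 0.466 0.127]
tube t 143 [0.4952 0.2331 0.0886] [0.483 0.223 0.022] [0.512 0.25  0.117] px 182 196 214 227
[... 1177 characters left out ...]
 257 163 166 ((497.8533935546875, 235.54852294921875), (17.851482391357422, 22.91338348388672), 1.5193488597869873)
rest s 187 [0.549  0.039  0.0267] [ 0.508 -0.004  0.015] [0.59  0.084 0.042] px 276 297 202 221 ((550.703369140625, 41.33271408081055), (82.2434310913086, 49.97918701171875), 51.07261657714844)
restall s 411 [0.5483 0.0349 0.0165] [ 0.491 -0.036  0.003] [0.618 0.084 0.042] px 271 315 202 232 ((550.6491088867188, 18.38697052001953), (115.859130859375, 128.029541015625), 9.005943298339844)
resttop s 41 [0.5498 0.0414 0.037 ] [0.512 0.    0.033] [0.59  0.084 0.042] px 277 297 202 216 ((552.2086791992188, 40.18797302246094), (76.550537109375, 47.47093200683594), 53.328330993652344)
```

View pics/crop0.png

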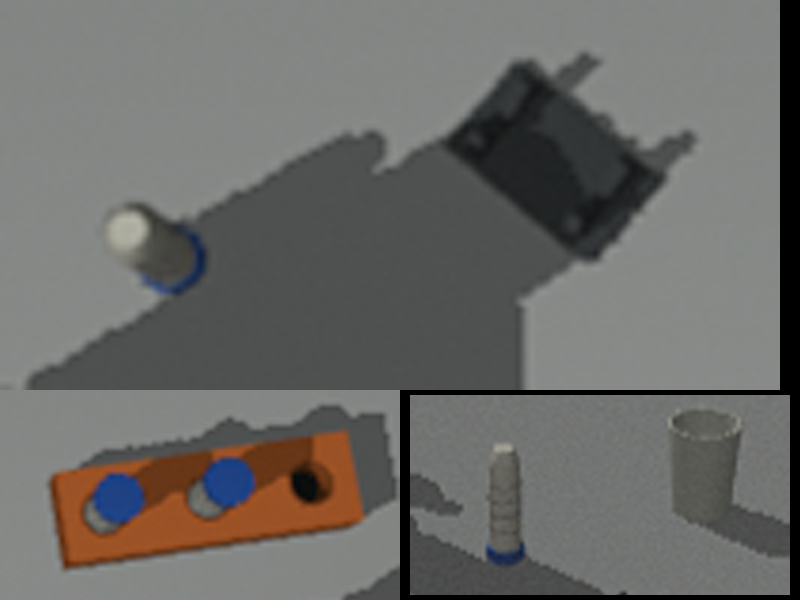

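The crops show the tube standing tip-up. The rest's long axis is about 50.6° from x, and the empty hole is at the rack's −y end. Everything measured matches the sizes given. The tool can only spin about the vertical, so the tube must be pivoted in the pads against the fixtures.

```bash
cat >> h.py <<'E'
from scipy.spatial.transform import Rotation as Ro
ang=np.radians(50.8); A=np.array([np.cos(ang),np.sin(ang),0]); REST=np.array([.5515,.041,0]); TUBE=np.array([.4978,.236,0])
yr=np.radians(8.7); YR=np.array([-np.sin(yr),np.cos(yr),0]); RACK=np.array([.5152,-.2496,0]); HOLE=RACK-.08*YR
def tool():
    o=get_obs(); R=Ro.from_euler('xyz',o['orientation'],degrees=True).as_matrix(); return o,R
def go(tcp,ydir=None):
    """spin (rad) so tool y -> ydir, then shift in cm in the new axes"""
    o,R=tool(); s=0
    if ydir is not None:
        s=np.arctan2(ydir@R[:,2],ydir@R[:,1]); R=R@Ro.from_rotvec([s,0,0]).as_matrix()
    print('spin',round(s,3),'shift cm',((tcp-o['tool_pos'])@R*100).round(2),'t',round(o['clock'],2),'y',R[:,1].round(3))
E
python3 - <<'E'
from h import *
print(tool()[1].round(3), HOLE)
for s in(1,-1): go(TUBE+[0,0,.16],s*A); go(TUBE+[0,0,.053],s*A)
E
```

```text
[[-0.     0.964 -0.265]
 [-0.001 -0.265 -0.964]
 [-1.     0.     0.001]] [ 0.52730087 -0.32867951  0.        ]
spin -1.154 shift cm [  6.62 -11.93  50.94] t 0.1 y [ 0.632  0.775 -0.001]
spin -1.154 shift cm [ 17.32 -11.92  50.93] t 0.1 y [ 0.632  0.775 -0.001]
spin 1.987 shift cm [  6.62  11.93 -50.94] t 0.1 y [-0.632 -0.775  0.001]
spin 1.987 shift cm [ 17.32  11.92 -50.93] t 0.1 y [-0.632 -0.775  0.001]
```

Emit:
{"method": "move_arm", "body": {
  "commands": [
    [[0, 0, 0, -0.144], [0, 0, 0, -0.144], [0, 0, 0, -0.144], [0, 0, 0, -0.144], [0, 0, 0, -0.144], [0, 0, 0, -0.144], [0, 0, 0, -0.145], [0, 0, 0, -0.145]]
  ],
  "jaw": 8.7
}}

```text
clock: 0.9
tool_pos: [0.1785, 0.6506, 0.226]
orientation: [-60.9, 89.9, -99.8]
force: [0.1, 0.3, -0.1]
opening: 0.0869
```

Emit:
{"method": "move_arm", "body": {
  "commands": [
    [[0, -0.8, 3, 0], [0, -0.8, 3.2, 0], [0, -0.8, 3.2, 0], [0, -0.8, 3.2, 0], [0, -0.8, 3.2, 0], [0, -0.8, 3.2, 0], [0, -0.8, 3.2, 0], [0, -0.8, 3.2, 0]]
  ]
}}

```text
clock: 1.7
tool_pos: [0.3354, 0.4393, 0.2263]
orientation: [-88.3, 90.0, -127.5]
force: [0.8, 0.4, -0.1]
opening: 0.0869
```

Emit:
{"method": "move_arm", "body": {
  "commands": [
    [[0, -0.8, 3.2, 0], [0, -0.8, 3.2, 0], [0, -0.8, 3.2, 0], [0, -0.8, 3.2, 0], [0, -0.8, 3.2, 0], [0, -0.8, 3.2, 0], [0, -0.5, 3.2, 0], [0, 0, 0, 0]]
  ]
}}

```text
clock: 2.5
tool_pos: [0.4763, 0.2555, 0.2262]
orientation: [-79.3, 89.9, -118.7]
force: [0.3, 1.3, -0.4]
opening: 0.0869
```

```bash
python3 - <<'E'
from h import *
go(TUBE+[0,0,.16],A);go(TUBE+[0,0,.053])
E
```

```text
spin -0.003 shift cm [ 6.62 -0.14  2.9 ] t 2.5 y [ 0.632  0.775 -0.001]
spin 0 shift cm [17.32 -0.12  2.9 ] t 2.5 y [ 0.635  0.773 -0.001]
```

Emit:
{"method": "move_arm", "body": {
  "commands": [
    [[0, -0.1, 1.5, 0], [0, 0, 1.4, 0], [2.5, 0, 0, 0], [4, 0, 0, 0], [0, 0, 0, 0], [0, 0, 0, 0]]
  ]
}}

```text
clock: 3.1
tool_pos: [0.497, 0.2387, 0.1618]
orientation: [-76.0, 89.9, -115.2]
force: [0.3, -0.6, 0.1]
opening: 0.0868
```

```bash
python3 - <<'E'
from h import *
a,d=shot('top','t1'); b,e=shot('side','s1')
o=np.zeros((400,800,3),np.uint8)
o[:,:400]=cv2.resize(a[160:260,140:240],(400,400));o[:,400:]=cv2.resize(b[100:220,200:320],(400,400))
cv2.imwrite('pics/c1.png',o[:,:,::-1]); go(TUBE+[0,0,.053])
E
```

```text
spin 0 shift cm [11.04 -0.31  0.22] t 3.2 y [0.632 0.775 0.002]
```

View pics/c1.png

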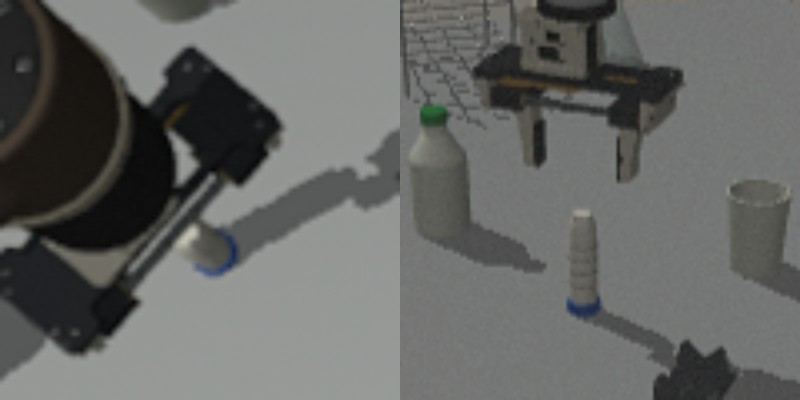

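The fingers straddle the tube evenly in both views. Next I go down and grip at about 72 mm from the cap.

Emit:
{"method": "move_arm", "body": {
  "commands": [
    [[3, -0.2, 0.2, 0], [3, 0, 0, 0], [3, 0, 0, 0], [2, 0, 0, 0], [0, 0, 0, 0], [0, 0, 0, 0]]
  ]
}}

```text
clock: 3.8
tool_pos: [0.498, 0.237, 0.0531]
orientation: [69.1, 89.9, 29.9]
force: [0.7, 0.9, 0.6]
opening: 0.0872
```

Emit:
{"method": "move_arm", "body": {
  "commands": [
    [[0, 0, 0, 0], [0, 0, 0, 0], [0, 0, 0, 0], [0, 0, 0, 0], [0, 0, 0, 0], [0, 0, 0, 0], [0, 0, 0, 0], [0, 0, 0, 0]]
  ],
  "jaw": 2.6
}}

```text
clock: 4.6
tool_pos: [0.497, 0.2361, 0.0515]
orientation: [-97.4, 90.0, -136.7]
force: [-0.6, -0.2, -0.5]
opening: 0.0296
```

```bash
python3 - <<'E'
from h import *
print(get_obs()['tool_pos'],get_obs()['opening'],get_obs()['force'])
C=REST
for a,z in((-.056,.078-.0188),(-.056,.11)): go(C+A*a+[0,0,z],A)
E
```

```text
[0.49700742 0.23605105 0.05148137] 0.02960702123057532 [-0.57132925 -0.20598511 -0.53048749]
spin -0.0 shift cm [ -0.77 -17.27  16.55] t 4.6 y [ 0.632  0.775 -0.   ]
spin -0.0 shift cm [ -5.85 -17.27  16.55] t 4.6 y [ 0.632  0.775 -0.   ]
```

Emit:
{"method": "move_arm", "body": {
  "commands": [
    [[-2, 0, 0, 0], [-3, 0, 0, 0], [-3, -1.5, 1.5, 0], [0, -3, 3, 0], [0, -3, 3, 0], [0, -3, 3, 0], [0, -3, 3, 0], [0, -2, 2, 0]]
  ]
}}

```text
clock: 5.4
tool_pos: [0.5187, 0.0157, 0.1316]
orientation: [-127.9, 90.0, -167.1]
force: [1.2, 1.3, -1.0]
opening: 0.0295
```

Emit:
{"method": "move_arm", "body": {
  "commands": [
    [[0, -1.8, 1, 0], [0, 0, 0, 0], [0, 0, 0, 0]]
  ]
}}

```text
clock: 5.7
tool_pos: [0.5154, -0.0026, 0.1315]
orientation: [-158.9, 90.0, 161.8]
force: [0.0, 0.3, -0.2]
opening: 0.0296
```

```bash
python3 - <<'E'
from h import *
a,d=shot('top','t2'); b,e=shot('side','s2')
o=np.zeros((400,800,3),np.uint8)
o[:,:400]=cv2.resize(a[160:260,200:300],(400,400));o[:,400:]=cv2.resize(b[120:240,220:340],(400,400))
cv2.imwrite('pics/c2.png',o[:,:,::-1]); go(REST+A*-.06+[0,0,.088-.0188],A)
E
```

```text
spin -0.0 shift cm [ 6.24 -0.42  0.07] t 5.8 y [0.632 0.775 0.   ]
```

View pics/c2.png

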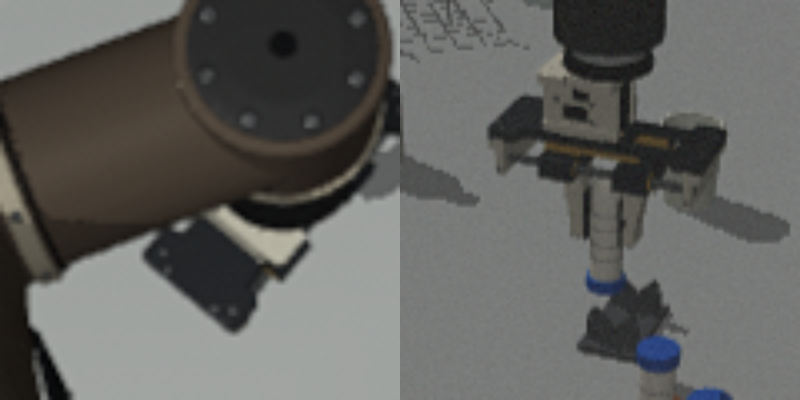

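The tube hangs vertical beside the rest's −a end, with its cap above the near-left cheek. Next I go down outside that cheek and start the tilt along the computed arc.

Emit:
{"method": "move_arm", "body": {
  "commands": [
    [[2, -0.4, 0, 0], [2.5, 0, 0, 0], [1.7, 0, 0, 0], [0, 0, 0, 0], [0, 0, 0, 0]]
  ]
}}

```text
clock: 6.3
tool_pos: [0.5132, -0.0047, 0.0698]
orientation: [-90.6, 90.0, -129.8]
force: [-0.2, -0.1, -0.5]
opening: 0.0295
```

Emit:
{"method": "move_arm", "body": {
  "commands": [
    [[0.3, 0.5, 0, 0], [0.1, 0.5, 0, 0], [0, 0.6, 0, 0], [0, 0.6, 0, 0], [0, 0, 0, 0]]
  ]
}}

```text
clock: 6.8
tool_pos: [0.5257, 0.0107, 0.0664]
orientation: [-102.6, 89.8, -141.8]
force: [-4.3, -6.5, 7.0]
opening: 0.0294
```

```bash
python3 - <<'E'
from h import *
b,e=shot('side','s3')
o=cv2.resize(b[140:230,240:330],(540,540),interpolation=cv2.INTER_CUBIC)
cv2.imwrite('pics/c3.png',o[:,:,::-1]); go(REST+A*-.024+[0,0,.0825-.0188],A);print(get_obs()['force'],get_obs()['moment'],get_obs()['opening'])
E
```

```text
spin -0.0 shift cm [0.26 1.58 0.09] t 6.85 y [ 0.632  0.775 -0.003]
[-4.36577035 -5.57458917  5.57388393] [-2.47346878  1.88102221 -0.02083267] 0.029810785792376164
```

View pics/c3.png

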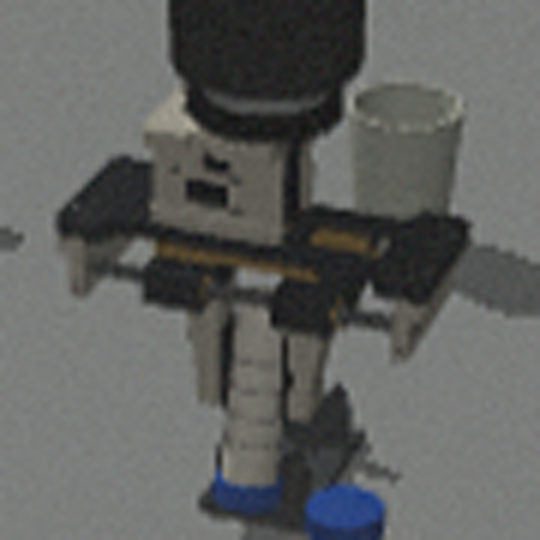

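The tube has begun to lean, tip ahead, with its cap low outside the cheek. The contact forces are modest, so I continue the arc.

Emit:
{"method": "move_arm", "body": {
  "commands": [
    [[-0.3, 0.4, 0, 0], [0, 0.6, 0, 0], [0, 0.5, 0, 0], [0, 0, 0, 0]]
  ]
}}

```text
clock: 7.25
tool_pos: [0.5345, 0.0222, 0.0685]
orientation: [-110.7, 89.7, -149.9]
force: [-4.5, -6.3, 0.5]
opening: 0.0296
```

Emit:
{"method": "move_arm", "body": {
  "commands": [
    [[0.2, 0.6, 0, 0], [0.3, 0.6, 0, 0], [0, 0, 0, 0]]
  ]
}}

```text
clock: 7.55
tool_pos: [0.5439, 0.0325, 0.0642]
orientation: [-80.5, 89.9, -119.7]
force: [-2.1, -3.5, 3.6]
opening: 0.0297
```

```bash
python3 - <<'E'
from h import *
b,e=shot('side','s4')
o=cv2.resize(b[140:230,240:330],(540,540),interpolation=cv2.INTER_CUBIC)
cv2.imwrite('pics/c4.png',o[:,:,::-1]); go(REST+A*-.0108+[0,0,.0774-.0188],A);print(get_obs()['force'],get_obs()['opening'])
E
```

```text
spin 0.0 shift cm [0.57 0.06 0.05] t 7.6 y [ 0.632  0.775 -0.   ]
[-2.06689916 -3.0109571   3.50684569] 0.02934729893079196
```

View pics/c4.png

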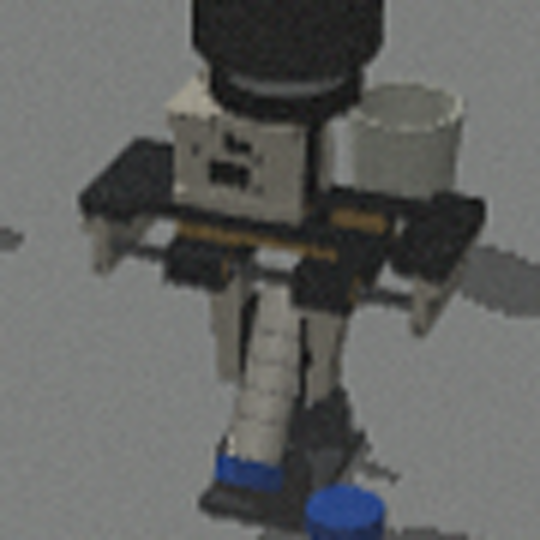

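It is pivoting as planned and is now about halfway. I continue down to level.

Emit:
{"method": "move_arm", "body": {
  "commands": [
    [[0.4, 0.3, 0, 0], [0.4, 0.5, 0, 0], [0.4, 0.4, 0, 0], [0, 0, 0, 0]]
  ]
}}

```text
clock: 8.0
tool_pos: [0.5526, 0.0427, 0.0518]
orientation: [61.2, 89.9, 22.0]
force: [-1.8, 0.0, 4.3]
opening: 0.0296
```

Emit:
{"method": "move_arm", "body": {
  "commands": [
    [[0.4, 0.4, 0, 0], [0.4, 0.3, 0, 0], [0.4, 0.2, 0, 0], [0, 0, 0, 0]]
  ]
}}

```text
clock: 8.4
tool_pos: [0.5591, 0.0504, 0.0401]
orientation: [65.1, 89.8, 25.9]
force: [-0.4, 0.4, 5.4]
opening: 0.0291
```

Emit:
{"method": "move_arm", "body": {
  "commands": [
    [[0.3, 0.2, 0, 0], [0.3, 0.1, 0, 0], [0, 0, 0, 0]]
  ]
}}

```text
clock: 8.7
tool_pos: [0.5613, 0.0529, 0.0344]
orientation: [65.3, 89.7, 26.1]
force: [-0.2, 2.7, 6.0]
opening: 0.029
```

```bash
python3 - <<'E'
from h import *
go(REST+A*.0145+[0,0,.045-.0188],A);print(get_obs()['force'],get_obs()['opening'])
b,e=shot('side','s5');Q=cloud('side',e)
v,u=np.mgrid[195:225,270:300]
h=cv2.cvtColor(b,cv2.COLOR_RGB2HSV);m=(h[...,0]>105)&(h[...,0]<130)&(h[...,1]>120)&(Q[...,1]>-.1)&(Q[...,1]<.15);m[:,:]&=Q[...,0]<.6
q=Q[m];r=q-REST; print(len(q),'along',np.percentile(r@A,[0,50,100]).round(4),'z',np.percentile(q[:,2],[0,50,100]).round(4))
E
```

```text
spin 0.0 shift cm [ 0.82 -0.1  -0.01] t 8.7 y [0.632 0.775 0.004]
[-0.18611112  2.69066241  6.01171558] 0.028993396530971133
160 along [-0.3344 -0.1978 -0.0343] z [-4.000e-04  4.990e-01  6.319e-01]
```

Emit:
{"method": "move_arm", "body": {
  "commands": [
    [[0.3, 0, 0, 0], [0.3, -0.1, 0, 0], [0, 0, 0, 0]]
  ]
}}

```text
clock: 9.05
tool_pos: [0.5607, 0.0521, 0.0285]
orientation: [65.0, 89.7, 25.8]
force: [-0.2, 1.5, 5.9]
opening: 0.0294
```

Emit:
{"method": "move_arm", "body": {
  "commands": [
    [[0.2, 0, 0, 0], [0, 0, 0, 0]]
  ]
}}

```text
clock: 9.25
tool_pos: [0.5611, 0.0524, 0.0267]
orientation: [65.5, 89.7, 26.4]
force: [0.8, 3.9, 6.6]
opening: 0.0291
```

```bash
python3 - <<'E'
from h import *
go(REST+A*.0145+[0,0,.045-.0188],A);print(get_obs()['force'],get_obs()['opening'])
b,e=shot('side','s6')
o=cv2.resize(b[140:230,240:330],(540,540),interpolation=cv2.INTER_CUBIC)
cv2.imwrite('pics/c6.png',o[:,:,::-1])
E
```

```text
spin 0.0 shift cm [ 0.05 -0.04 -0.03] t 9.25 y [0.632 0.775 0.005]
[0.75835139 3.90080128 6.56996499] 0.029093261756102412
```

View pics/c6.png

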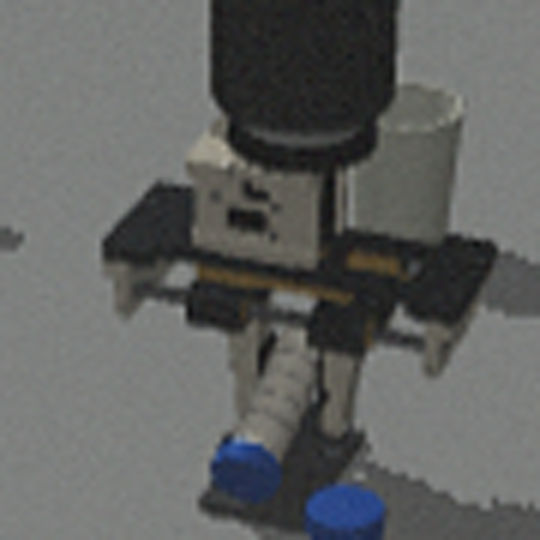

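The cap face is outside the near cheek and the tube is almost level. I press it home and release.

Emit:
{"method": "move_arm", "body": {
  "commands": [
    [[0.15, 0, 0, 0], [0, 0, 0, 0]]
  ]
}}

```text
clock: 9.5
tool_pos: [0.5613, 0.0526, 0.0254]
orientation: [65.8, 89.6, 26.6]
force: [-0.5, 4.2, 6.9]
opening: 0.0291
```

Emit:
{"method": "move_arm", "body": {
  "commands": [
    [[0.15, 0, 0, 0], [0, 0, 0, 0]]
  ]
}}

```text
clock: 9.7
tool_pos: [0.5615, 0.0527, 0.0239]
orientation: [65.7, 89.6, 26.5]
force: [0.6, 4.9, 6.4]
opening: 0.029
```

```bash
python3 - <<'E'
from h import *
b,e=shot('side','s7');Q=cloud('side',e)
W=np.zeros(e.shape,bool);W[195:235,268:300]=1
h=cv2.cvtColor(b,cv2.COLOR_RGB2HSV)
blue=W&(h[...,0]>105)&(h[...,0]<130)&(h[...,1]>120)&(Q[...,1]>-.06)
q=Q[blue];r=q-REST;N=np.array([-A[1],A[0],0]);print('cap',len(q),'along',np.percentile(r@A,[2,50,98]).round(4),'lat',np.percentile(r@N,[2,50,98]).round(4),'z',np.percentile(q[:,2],[2,50,98]).round(4))
f=q[(r@A)<np.percentile(r@A,40)+.003]; c=f.mean(0);n=np.linalg.svd(f-c)[2][2];print('face normal',n.round(3),'dot A',n@A)
# tube body top line
W[:]=0;W[185:225,270:300]=1
w=W&(h[...,1]<60)&(h[...,2]>90)
r=Q-REST;al=r@A;la=r@N
w&=(abs(la)<.012)&(Q[...,2]>.035)&(Q[...,2]<.075)&(al>-.045)&(al<.06)
for lo in np.arange(-.045,.06,.01):
    s=w&(al>lo)&(al<lo+.01)
    if s.sum():print(lo.round(3),s.sum(),'zmax',Q[s][:,2].max().round(4),'lat',la[s].mean().round(4))
E
```

```text
cap 83 along [-0.0717 -0.0654 -0.0551] lat [-0.016  -0.0003  0.0157] z [0.0253 0.0453 0.0559]
face normal [0.588 0.799 0.124] dot A 0.9910459274066946
-0.045 16 zmax 0.0611 lat -0.0011
-0.035 21 zmax 0.0643 lat -0.0021
-0.025 15 zmax 0.0659 lat -0.0017
-0.015 17 zmax 0.0709 lat -0.0019
-0.005 18 zmax 0.0728 lat -0.0021
0.005 14 zmax 0.0738 lat -0.0017
0.015 6 zmax 0.0739 lat 0.0012
0.025 3 zmax 0.0735 lat 0.0079
```

```bash
cat >> h.py <<'E'
N=np.array([-A[1],A[0],0])
from scipy.optimize import least_squares
def fit(Q,b,z1=.1):
    """axis of the tube in the rest frame: lateral/height at along=0, slopes; body points only"""
    h=cv2.cvtColor(b,cv2.COLOR_RGB2HSV); r=Q-REST; al=r@A;la=r@N;z=Q[...,2]
    w=(h[...,1]<60)&(h[...,2]>100)&(abs(la)<.02)&(z>.03)&(z<z1)&(al>-.05)&(al<.05)
    p=np.c_[al[w],la[w],z[w]]
    def f(x):
        d=np.array([1,x[2],x[3]]);d/=np.linalg.norm(d)
        return np.linalg.norm(np.cross(p-[0,x[0],x[1]],d),axis=1)-.015
    s=least_squares(f,[0,.05,0,.1],loss='soft_l1',f_scale=.002);print('fit n',w.sum(),'lat,z at 0',s.x[:2].round(4),'slopes deg',np.degrees(s.x[2:]).round(1),'rms',np.sqrt(np.mean(s.fun**2)).round(4));return p,s.x
E
python3 - <<'E'
from h import *
e=np.load('pics/s7.npy');b=cv2.imread('pics/s7.png')[:,:,::-1].copy();Q=cloud('side',e)
p,x=fit(Q,b)
for lo in np.arange(-.05,.05,.01):
    s=p[(p[:,0]>lo)&(p[:,0]<lo+.01)]
    if len(s):print(lo.round(3),len(s),s[:,2].max().round(4))
E
```

```text
fit n 106 lat,z at 0 [0.0004 0.0539] slopes deg [-1.6 15.4] rms 0.0019
-0.05 17 0.0611
-0.04 13 0.0636
-0.03 18 0.0659
-0.02 14 0.0693
-0.01 13 0.072
0.0 17 0.0735
0.01 11 0.0771
0.02 3 0.0739
```

```bash
python3 - <<'E'
from h import *
for n in('s4','s5','s6','s7'):
    e=np.load(f'pics/{n}.npy');b=cv2.imread(f'pics/{n}.png')[:,:,::-1].copy();Q=cloud('side',e);print(n);fit(Q,b,.13)
E
```

```text
s4
fit n 162 lat,z at 0 [0.0017 0.1112] slopes deg [ 0.7 86.5] rms 0.0022
s5
fit n 145 lat,z at 0 [0.0004 0.0604] slopes deg [-0.  24.2] rms 0.006
s6
fit n 122 lat,z at 0 [0.0008 0.0557] slopes deg [ 1.1 18.3] rms 0.0077
s7
fit n 108 lat,z at 0 [0.0003 0.054 ] slopes deg [-1.7 15.7] rms 0.0064
```

The tube's axis sits about 15 mm above the grip point but follows the gripper down. From the first shot to the last the tilt went from 23° to 15°. I keep pressing to level; TCP ≥ 11 mm clears the plate.

Emit:
{"method": "move_arm", "body": {
  "commands": [
    [[0.2, 0.1, 0, 0], [0.2, 0.1, 0, 0], [0, 0, 0, 0]]
  ]
}}

```text
clock: 10.05
tool_pos: [0.5624, 0.054, 0.0196]
orientation: [65.5, 89.7, 26.4]
force: [0.3, 4.0, 6.5]
opening: 0.0292
```

Emit:
{"method": "move_arm", "body": {
  "commands": [
    [[0.2, 0, 0, 0], [0.2, 0, 0, 0], [0, 0, 0, 0]]
  ]
}}

```text
clock: 10.35
tool_pos: [0.5626, 0.0541, 0.0157]
orientation: [65.9, 89.7, 26.7]
force: [0.5, 3.8, 5.5]
opening: 0.029
```

```bash
python3 - <<'E'
from h import *
b,e=shot('side','s8');fit(cloud('side',e),b); go(REST+A*.0175+[0,0,.011]); print(get_obs()['force'],get_obs()['opening'])
E
```

```text
fit n 96 lat,z at 0 [-0.0002  0.048 ] slopes deg [-2.1  7. ] rms 0.0027
spin 0 shift cm [ 0.48  0.03 -0.03] t 10.4 y [0.632 0.775 0.005]
[-0.2377335   4.81115913  5.88139158] 0.028936865510318457
```

Down to 7° and still following. A little more.

Emit:
{"method": "move_arm", "body": {
  "commands": [
    [[0.2, 0, 0, 0], [0.15, 0, 0, 0], [0, 0, 0, 0]]
  ]
}}

```text
clock: 10.7
tool_pos: [0.5626, 0.0541, 0.0123]
orientation: [65.7, 89.6, 26.6]
force: [0.8, 4.4, 5.8]
opening: 0.0292
```

```bash
python3 - <<'E'
from h import *
b,e=shot('side','s9');fit(cloud('side',e),b); go(REST+A*.0175+[0,0,.011]); print(get_obs()['force'],get_obs()['opening'])
E
```

```text
fit n 86 lat,z at 0 [-0.0003  0.0456] slopes deg [-2.2  3.1] rms 0.003
spin 0 shift cm [ 0.13  0.03 -0.03] t 10.75 y [0.632 0.775 0.006]
[-0.6463004   4.50444215  5.9589386 ] 0.02926461397789024
```

Emit:
{"method": "move_arm", "body": {
  "commands": [
    [[0.1, 0, 0, 0], [0, 0, 0, 0]]
  ]
}}

```text
clock: 10.95
tool_pos: [0.5626, 0.0542, 0.0115]
orientation: [65.5, 89.6, 26.3]
force: [0.4, 3.9, 7.2]
opening: 0.0294
```

Emit:
{"method": "move_arm", "body": {
  "commands": [
    [[0, 0, 0, 0], [0, 0, 0, 0], [0, 0, 0, 0]]
  ],
  "jaw": 3.2
}}

```text
clock: 11.25
tool_pos: [0.5598, 0.0521, 0.0098]
orientation: [116.7, 90.0, 77.5]
force: [0.2, -1.0, 0.0]
opening: 0.0319
```

Emit:
{"method": "move_arm", "body": {
  "commands": [
    [[0, 0, 0, 0], [0, 0, 0, 0], [0, 0, 0, 0], [0, 0, 0, 0]]
  ],
  "jaw": 7
}}

```text
clock: 11.65
tool_pos: [0.5597, 0.0519, 0.01]
orientation: [-77.0, 90.0, -116.2]
force: [0.4, -0.2, -0.3]
opening: 0.0583
```

Emit:
{"method": "move_arm", "body": {
  "commands": [
    [[-2, 0, 0, 0], [-3, 0, 0, 0], [-3, 0, 0, 0], [-3, 0, 0, 0], [-2, 0, 0, 0], [0, 0, 0, 0]]
  ]
}}

```text
clock: 12.25
tool_pos: [0.5616, 0.0525, 0.1435]
orientation: [57.3, 89.7, 18.1]
force: [0.8, 0.1, -0.7]
opening: 0.0699
```

```bash
cat >> h.py <<'E'
def cap(Q,b):
    h=cv2.cvtColor(b,cv2.COLOR_RGB2HSV);r=Q-REST
    m=(h[...,0]>105)&(h[...,0]<130)&(h[...,1]>120)&(abs(r@A)<.1)&(abs(r@N)<.03)&(Q[...,2]<.08)
    print('cap n',m.sum(),'along',np.percentile(r[m]@A,[2,20,50,98]).round(4),'lat',(r[m]@N).mean().round(4),'z',np.percentile(Q[m][:,2],[2,98]).round(4))
E
python3 - <<'E'
from h import *
b,e=shot('side','s10');Q=cloud('side',e);fit(Q,b);cap(Q,b);a,d=shot('top','t10');P=cloud('top',d);cap(P,a)
o,R=tool();print(o['tool_pos'],o['force'])
q=np.zeros((400,800,3),np.uint8)
q[:,:400]=cv2.resize(a[160:260,200:300],(400,400));q[:,400:]=cv2.resize(b[150:240,245:335],(400,400));cv2.imwrite('pics/c10.png',q[:,:,::-1])
E
```

```text
fit n 95 lat,z at 0 [0.0005 0.044 ] slopes deg [ 1.1 -1.1] rms 0.0017
cap n 93 along [-0.0703 -0.0671 -0.065  -0.0547] lat -0.0 z [0.0325 0.0625]
cap n 50 along [-0.0659 -0.0642 -0.0602 -0.0529] lat 0.0 z [0.0424 0.0655]
[0.55970458 0.05201679 0.14033846] [-0.11699485 -0.8079557  -0.6738648 ]
```

View pics/c10.png

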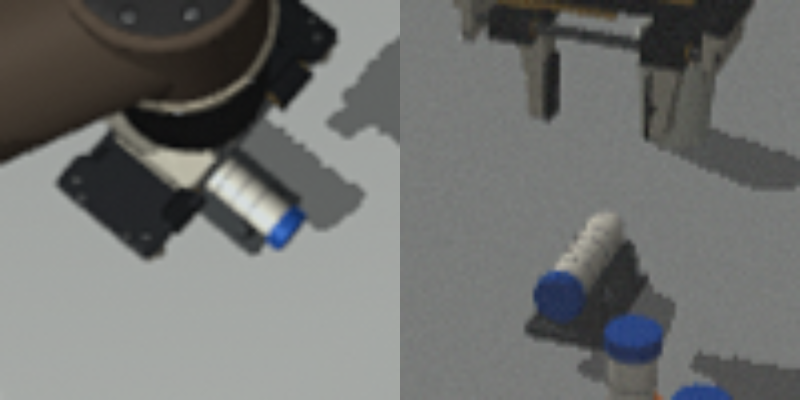

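The tube lies level in the V with its axis at 44–45 mm. Its cap face is about 66 mm from the rest's centre, outside the cheek, and it has been let go. Before the final grip I'll slide it about 9 mm along the V.

```bash
python3 - <<'E'
from h import *
go(REST+A*-.0165+[0,0,.029],A)
E
```

```text
spin -0.001 shift cm [11.13 -3.03  0.06] t 12.35 y [0.632 0.775 0.001]
```

Emit:
{"method": "move_arm", "body": {
  "commands": [
    [[2, -1.5, 0, 0], [3, -1.5, 0, 0], [3, 0, 0, 0], [2, 0, 0, 0], [1.1, 0, 0, 0], [0, 0, 0, 0]]
  ]
}}

```text
clock: 12.95
tool_pos: [0.5393, 0.0281, 0.027]
orientation: [-119.4, 89.7, -158.7]
force: [-0.8, -0.5, -0.6]
opening: 0.0701
```

Emit:
{"method": "move_arm", "body": {
  "commands": [
    [[0, 0, 0, 0], [0, 0, 0, 0], [0, 0, 0, 0], [0, 0, 0, 0], [0, 0, 0, 0], [0, 0, 0, 0]]
  ],
  "jaw": 2.6
}}

```text
clock: 13.55
tool_pos: [0.5409, 0.0288, 0.0294]
orientation: [59.9, 90.0, 20.7]
force: [0.4, -0.5, 0.6]
opening: 0.0291
```

Emit:
{"method": "move_arm", "body": {
  "commands": [
    [[-0.1, 0.3, 0, 0], [0, 0.3, 0, 0], [0, 0.3, 0, 0], [0.1, 0, 0, 0], [0, 0, 0, 0]]
  ]
}}

```text
clock: 14.05
tool_pos: [0.5471, 0.0362, 0.0293]
orientation: [60.5, 89.9, 21.3]
force: [0.5, 2.1, 2.3]
opening: 0.0295
```

Emit:
{"method": "move_arm", "body": {
  "commands": [
    [[0, 0, 0, 0], [0, 0, 0, 0], [0, -0.3, 0, 0], [0, -0.6, 0, 0], [0, 0, 0, 0]]
  ],
  "jaw": 4.5
}}

```text
clock: 14.55
tool_pos: [0.5398, 0.0279, 0.0289]
orientation: [-127.2, 89.9, -166.5]
force: [-0.3, 0.9, 0.6]
opening: 0.0448
```

```bash
python3 - <<'E'
from h import *
b,e=shot('side','s11');Q=cloud('side',e);fit(Q,b);cap(Q,b); go(REST+A*-.0165+[0,0,.029],A);print(get_obs()['force'])
E
```

```text
fit n 52 lat,z at 0 [0.0002 0.044 ] slopes deg [-2.2  0.8] rms 0.0014
cap n 92 along [-0.0593 -0.0578 -0.0558 -0.0454] lat -0.0008 z [0.0312 0.0619]
spin -0.001 shift cm [0.   0.05 0.06] t 14.6 y [ 0.632  0.775 -0.   ]
[ 0.13125752  0.81956288 -0.15960607]
```

Slid by 9 mm: the cap face is now about −57, still level. Next I take it afresh at about 40 mm from the cap, lift it, and move along +a so the cap can lever on the far cheek.

Emit:
{"method": "move_arm", "body": {
  "commands": [
    [[0, 0, 0, 0], [0, 0, 0, 0], [0, 0, 0, 0], [0, 0, 0, 0], [0, 0, 0, 0]]
  ],
  "jaw": 2.6
}}

```text
clock: 15.1
tool_pos: [0.5409, 0.0287, 0.0291]
orientation: [35.7, 90.0, -3.6]
force: [0.7, -0.0, 0.2]
opening: 0.0291
```

Emit:
{"method": "move_arm", "body": {
  "commands": [
    [[-1, 0, 0, 0], [-1.5, 0, 0, 0], [-0.5, 2, 0, 0], [0, 3, 0, 0], [0, 3, 0, 0], [0, 0.9, 0, 0], [0, 0, 0, 0]]
  ]
}}

```text
clock: 15.8
tool_pos: [0.5976, 0.0986, 0.0593]
orientation: [63.6, 90.0, 24.4]
force: [-0.2, -0.4, -0.5]
opening: 0.0289
```

```bash
python3 - <<'E'
from h import *
b,e=shot('side','s12');Q=cloud('side',e);cap(Q,b);o,R=tool();print((o['tool_pos']-REST)@A,(o['tool_pos']-REST)@N,o['tool_pos'],o['opening'],o['force'])
E
```

```text
cap n 44 along [0.0294 0.0324 0.034  0.0397] lat 0.0003 z [0.0634 0.0788]
0.07252256571239848 0.0008772057953962131 [0.5966566  0.09775538 0.05906001] 0.029013921484972775 [-0.55353493 -0.09065189  0.04476978]
```

Emit:
{"method": "move_arm", "body": {
  "commands": [
    [[1, 0, 0, 0], [1, 0, 0, 0], [0.5, 0, 0, 0], [0.3, 0, 0, 0], [0, 0, 0, 0]]
  ]
}}

```text
clock: 16.35
tool_pos: [0.5966, 0.0968, 0.0308]
orientation: [-94.1, 89.9, -133.4]
force: [-1.0, -4.0, 4.0]
opening: 0.0292
```

Emit:
{"method": "move_arm", "body": {
  "commands": [
    [[0.3, 0.1, 0, 0], [0.3, 0.1, 0, 0], [0.3, 0, 0, 0], [0, 0, 0, 0]]
  ]
}}

```text
clock: 16.75
tool_pos: [0.5984, 0.0989, 0.0223]
orientation: [-31.0, 90.0, -70.2]
force: [-1.4, -1.9, 5.0]
opening: 0.029
```

```bash
cat >> h.py <<'E'
def fit2(Q,b,o0,D,lo,hi,zr=(.01,.2),z0=.06,s0=0,u0=0):
    """tube axis in the vertical plane through o0 along D: returns tilt"""
    n=np.array([-D[1],D[0],0]);h=cv2.cvtColor(b,cv2.COLOR_RGB2HSV);r=Q-o0;al=r@D;la=r@n;z=Q[...,2]
    w=(h[...,1]<60)&(h[...,2]>70)&(abs(la)<.02)&(z>zr[0])&(z<zr[1])&(al>lo)&(al<hi)
    p=np.c_[al[w],la[w],z[w]]
    def f(x):
        d=np.array([np.cos(x[2]),0,np.sin(x[2])]);return np.linalg.norm(np.cross(p-[x[3]*0+u0,x[0],x[1]],d),axis=1)-.015
    s=least_squares(f,[0,z0,s0,0],loss='soft_l1',f_scale=.002).x;print('fit2 n',len(p),'lat,z at u0',s[:2].round(4),'tilt deg',np.degrees(s[2]).round(1));return p
E
python3 - <<'E'
from h import *
b,e=shot('side','s13');Q=cloud('side',e);cap(Q,b);o,R=tool();print(o['tool_pos'],o['opening'],o['force'])
fit2(Q,b,REST+A*.074,A,-.03,.08,z0=.035,s0=-.2)
cv2.imwrite('pics/c13.png',cv2.resize(b[140:230,235:335],(600,540),interpolation=cv2.INTER_CUBIC)[:,:,::-1])
E
```

```text
cap n 84 along [0.0296 0.0332 0.0359 0.0471] lat -0.001 z [0.0358 0.0634]
[0.59837106 0.09889483 0.02242568] 0.028788679883263946 [-0.64377839 -2.33681896  5.05390356]
fit2 n 170 lat,z at u0 [-0.0014  0.0453] tilt deg -85.7
```

View pics/c13.png

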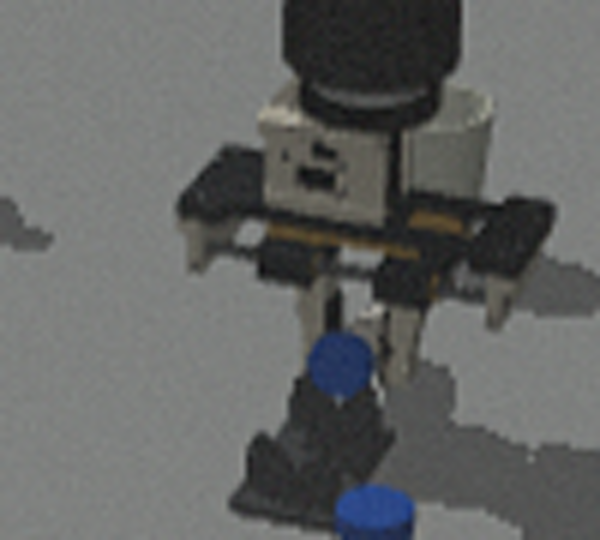

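The cap sits in the far cheek's notch and the tube tilts tip-down. I press a little more, lift, and measure the tilt from the cap face.

Emit:
{"method": "move_arm", "body": {
  "commands": [
    [[0.2, 0, 0, 0], [0.1, 0, 0, 0], [0, 0, 0, 0]]
  ]
}}

```text
clock: 17.1
tool_pos: [0.5987, 0.0992, 0.0197]
orientation: [46.1, 90.0, 6.9]
force: [-0.4, -0.7, 6.6]
opening: 0.0292
```

Emit:
{"method": "move_arm", "body": {
  "commands": [
    [[-1, 0, 0, 0], [-3, 0, 0, 0], [-4, 0, 0, 0], [-4, 0, 0, 0], [-2, 0, 0, 0], [0, 0, 0, 0]]
  ]
}}

```text
clock: 17.7
tool_pos: [0.6002, 0.1, 0.1636]
orientation: [63.2, 89.6, 24.0]
force: [-0.2, -0.4, -0.4]
opening: 0.0292
```

```bash
cat >> h.py <<'E'
def capn(Q,b,p0,D,rad=.08):
    h=cv2.cvtColor(b,cv2.COLOR_RGB2HSV)
    m=(h[...,0]>105)&(h[...,0]<130)&(h[...,1]>120)&(np.linalg.norm(Q-p0,axis=-1)<rad);q=Q[m];best=None
    rng=np.random.default_rng(0)
    for _ in range(300):
        s=q[rng.choice(len(q),3,False)];n=np.cross(s[1]-s[0],s[2]-s[0]);n/=np.linalg.norm(n)+1e-12
        k=abs((q-s[0])@n)<.0015
        if best is None or k.sum()>best.sum():best=k
    f=q[best];c=f.mean(0);n=np.linalg.svd(f-c)[2][2];n*=np.sign(n@D)
    print('cap',len(q),len(f),'centre',((f.max(0)+f.min(0))/2).round(4),'tilt deg',np.degrees(np.arctan2(n[2],n@D)).round(1),'n',n.round(3));return n
E
python3 - <<'E'
from h import *
b,e=shot('side','s14');Q=cloud('side',e);o,R=tool();print(o['tool_pos'],o['opening'],o['force'])
capn(Q,b,o['tool_pos']+[0,0,.016],A)
end=RACK-.113*YR
go(end-YR*.09+[0,0,.13],YR); go(end-YR*.09+[0,0,.13])
E
```

```text
[0.59902624 0.09973152 0.16129344] 0.028909153165624236 [-0.37774541 -0.39707739 -1.27544517]
cap 89 41 centre [0.5752 0.07   0.192 ] tilt deg -11.0 n [ 0.672  0.715 -0.191]
spin -0.837 shift cm [  2.99 -53.57 -13.58] t 17.75 y [-0.151  0.988  0.002]
spin 0 shift cm [  2.99 -45.97  30.67] t 17.75 y [0.632 0.775 0.004]
```

Emit:
{"method": "move_arm", "body": {
  "commands": [
    [[-1, 0, 0, -0.14], [-1, 0, 0, -0.14], [-1, 0, 0, -0.14], [0, 0, 0, -0.14], [0, 0, 0, -0.14], [0, 0, 0, -0.137], [0, 0, 0, 0]]
  ]
}}

```text
clock: 18.45
tool_pos: [0.5975, 0.099, 0.1878]
orientation: [-174.7, 89.9, -165.9]
force: [0.0, -0.2, -0.9]
opening: 0.0291
```

Emit:
{"method": "move_arm", "body": {
  "commands": [
    [[0, -2, -0.6, 0], [0, -3.4, -0.9, 0], [0, -3.6, -0.9, 0], [0, -3.6, -0.9, 0], [0, -3.6, -0.9, 0], [0, -3.6, -0.9, 0], [0, -3.6, -0.9, 0], [0, -3.6, -0.9, 0]]
  ]
}}

```text
clock: 19.25
tool_pos: [0.5581, -0.139, 0.1892]
orientation: [-82.6, 85.4, -77.7]
force: [-0.5, -0.1, -1.2]
opening: 0.0293
```

Emit:
{"method": "move_arm", "body": {
  "commands": [
    [[0, -3.6, -0.9, 0], [0, -3.6, -0.9, 0], [0, -3.6, -0.9, 0], [0, -3.6, -0.9, 0], [0, -3.6, -0.9, 0], [0, -3.6, -0.9, 0], [0, -2.6, -0.8, 0], [0, 0, 0, 0]]
  ]
}}

```text
clock: 20.05
tool_pos: [0.5, -0.3084, 0.202]
orientation: [-80.3, 76.7, -81.6]
force: [0.3, -0.1, -0.2]
opening: 0.0289
```

```bash
python3 - <<'E'
from h import *
b,e=shot('side','s15');Q=cloud('side',e);o,R=tool();print(o['tool_pos'],o['joint_pos'].round(0),o['force'])
capn(Q,b,o['tool_pos']+[0,0,.016],YR)
end=RACK-.113*YR
go(end-YR*.085+[0,0,.036],YR);fit2(Q,b,o['tool_pos'],YR,-.03,.08,zr=(.08,.25),z0=.2,s0=-.3)
E
```

```text
[ 0.50070781 -0.30761276  0.2020589 ] [ -4.   9. -26.  16. -53. 174.] [ 0.90288145 -0.22562356 -0.0499089 ]
cap 191 122 centre [ 0.4967 -0.3385  0.239 ] tilt deg -28.8 n [ 0.089  0.879 -0.469]
spin -0.173 shift cm [ 19.44 -10.09   2.32] t 20.1 y [-0.147  0.962 -0.23 ]
fit2 n 126 lat,z at u0 [-0.0012  0.2276] tilt deg -73.3
```

Joint 6 ran into its range and the tool tilted about 13°. Since j6 ≈ ψ − j1 + 90, the wanted heading is reachable the other way round at about −135°. I spin back off the limit and see whether the tilt goes.

Emit:
{"method": "move_arm", "body": {
  "commands": [
    [[0, 0, 0, 0.14], [0, 0, 0, 0.14], [0, 0, 0, 0.14], [0, 0, 0, 0.14], [0, 0, 0, 0]]
  ]
}}

```text
clock: 20.6
tool_pos: [0.5021, -0.3064, 0.2021]
orientation: [-47.9, 76.7, -81.2]
force: [0.0, -0.7, -0.8]
opening: 0.0294
```

```bash
python3 - <<'E'
from h import *
o,R=tool();print(o['joint_pos'].round(1));print(R.round(3));print(o['tool_pos'])
E
```

```text
[ -4.2   9.  -26.2  16.3 -52.9 141.4]
[[ 0.035  0.551  0.834]
 [-0.227  0.817 -0.531]
 [-0.973 -0.17   0.154]]
[ 0.50209067 -0.30640662  0.20213719]
```

The tilt stays: the tool leans 13.3°, but exactly in the rack's row plane and in the helpful direction, so I can use it. I move to the approach place first, then spin the long way round.

```bash
cat >> h.py <<'E'
END=RACK-.113*YR
def gop(piv,ydir=None):
    o,R=tool(); go(np.array(piv)+R[:,0]*.016,ydir)
def where():
    o,R=tool();p=o['tool_pos']-R[:,0]*.016;r=p-END;print('pivot u (from end face)',(r@YR).round(4),'lat',(r@np.array([YR[1],-YR[0],0])).round(4),'z',p[2].round(4),'x',R[:,0].round(3),'t',o['clock'],'F',o['force'].round(1),'open',o['opening'].round(4));return p
E
python3 - <<'E'
from h import *
where();gop(END-YR*.09+[0,0,.2]);gop(END-YR*.09+[0,0,.2],YR)
E
```

```text
Traceback (most recent call last):
  File "h.py", line 57, in where
    o,R=tool();p=o['tool_pos']-R[:,0]*.016;r=p-END;print('pivot u (from end face)',(r@YR).round(4),'lat',(r@np.array([YR[1],-YR[0],0])).round(4),'z',p[2].round(4),'x',R[:,0].round(3),'t',o['clock'],'F',o['force'].round(1),'open',o['opening'].round(4));return p
                                                                                                                                                                                                                                     ^^^^^^^^^^^^^^^^^^
AttributeError: 'float' object has no attribute 'round'
```

```bash
sed -i "s/o\['opening'\].round(4)/round(o['opening'],4)/" h.py
python3 - <<'E'
from h import *
where();gop(END-YR*.09+[0,0,.2]);gop(END-YR*.09+[0,0,.2],YR)
E
```

```text
pivot u (from end face) 0.0625 lat -0.0216 z 0.2177 x [ 0.035 -0.227 -0.973] t 20.6 F [ 0.  -0.7 -0.8] open 0.0294
spin 0 shift cm [ 5.22 -9.3  11.25] t 20.6 y [ 0.551  0.817 -0.17 ]
spin -0.732 shift cm [  5.22 -14.44   2.16] t 20.6 y [-0.147  0.962 -0.229]
```

Emit:
{"method": "move_arm", "body": {
  "commands": [
    [[0.9, -1.6, 1.9, 0], [0.9, -1.6, 1.9, 0], [0.9, -1.6, 1.9, 0], [0.9, -1.5, 1.9, 0], [0.8, -1.5, 1.9, 0], [0.8, -1.5, 1.8, 0], [0, 0, 0, 0]]
  ]
}}

```text
clock: 21.3
tool_pos: [0.5472, -0.4563, 0.1835]
orientation: [-48.6, 76.8, -81.6]
force: [-0.5, 0.6, -1.7]
opening: 0.029
```

Emit:
{"method": "move_arm", "body": {
  "commands": [
    [[0, 0, 0, 0.146], [0, 0, 0, 0.146], [0, 0, 0, 0.146], [0, 0, 0, 0.146], [0, 0, 0, 0.146], [0, 0, 0, 0.146], [0, 0, 0, 0.146], [0, 0, 0, 0.146]]
  ]
}}

```text
clock: 22.1
tool_pos: [0.5469, -0.4537, 0.1847]
orientation: [18.9, 76.7, -81.2]
force: [-0.2, -0.4, -0.8]
opening: 0.0292
```

```bash
python3 - <<'E'
from h import *
where();print(get_obs()['joint_pos'].round(1));gop(END-YR*.09+[0,0,.2],YR)
E
```

```text
pivot u (from end face) -0.0899 lat 0.0004 z 0.2003 x [ 0.035 -0.227 -0.973] t 22.1 F [-0.2 -0.4 -0.8] open 0.0292
[-18.   20.  -13.1  15.1 -51.8  89. ]
spin -1.9 shift cm [ 0.03 -0.   -0.04] t 22.1 y [-0.147  0.962 -0.229]
```

Position is right. The full turn would leave j6 close to −162°, so I stop about 5° short to keep margin.

Emit:
{"method": "move_arm", "body": {
  "commands": [
    [[0, 0, 0, 0.143], [0, 0, 0, 0.143], [0, 0, 0, 0.143], [0, 0, 0, 0.143], [0, 0, 0, 0.143], [0, 0, 0, 0.143], [0, 0, 0, 0.143], [0, 0, 0, 0.143]]
  ]
}}

```text
clock: 22.9
tool_pos: [0.5469, -0.4537, 0.1848]
orientation: [84.5, 76.7, -81.2]
force: [0.3, 0.5, 0.9]
opening: 0.0291
```

Emit:
{"method": "move_arm", "body": {
  "commands": [
    [[0, 0, 0, 0.143], [0, 0, 0, 0.143], [0, 0, 0, 0.143], [0, 0, 0, 0.143], [0, 0, 0, 0.143], [0, 0, 0, 0.143], [0, 0, 0, 0.143], [0, 0, 0, 0.143]]
  ]
}}

```text
clock: 23.7
tool_pos: [0.5469, -0.4537, 0.1848]
orientation: [150.0, 76.7, -81.2]
force: [-0.1, -0.4, -0.7]
opening: 0.0292
```

Emit:
{"method": "move_arm", "body": {
  "commands": [
    [[0, 0, 0, 0.143], [0, 0, 0, 0.143], [0, 0, 0, 0.143], [0, 0, 0, 0.143], [0, 0, 0, 0.143], [0, 0, 0, 0.143], [0, 0, 0, 0.143], [0, 0, 0, 0.143]]
  ]
}}

```text
clock: 24.5
tool_pos: [0.5469, -0.4537, 0.1848]
orientation: [-144.4, 76.7, -81.2]
force: [-0.5, -0.6, -0.2]
opening: 0.0292
```

Emit:
{"method": "move_arm", "body": {
  "commands": [
    [[0, 0, 0, 0.143], [0, 0, 0, 0.143], [0, 0, 0, 0.143], [0, 0, 0, 0.143], [0, 0, 0, 0.143], [0, 0, 0, 0.143], [0, 0, 0, 0]]
  ]
}}

```text
clock: 25.2
tool_pos: [0.5469, -0.4538, 0.1848]
orientation: [-95.4, 76.7, -81.2]
force: [0.2, 0.2, -0.1]
opening: 0.0289
```

```bash
python3 - <<'E'
from h import *
p=where();print(get_obs()['joint_pos'].round(1));gop(END-YR*.085+[0,0,.062])
b,e=shot('side','s16');Q=cloud('side',e);capn(Q,b,p,YR)
a,d=shot('top','t16');P=cloud('top',d);capn(P,a,p,YR)
E
```

```text
pivot u (from end face) -0.09 lat 0.0004 z 0.2003 x [ 0.035 -0.227 -0.973] t 25.2 F [ 0.2  0.2 -0.1] open 0.0289
[ -18.    20.   -13.1   15.1  -51.8 -156.6]
spin 0 shift cm [13.35  3.65  0.31] t 25.2 y [-0.242  0.943 -0.228]
cap 236 153 centre [ 0.5537 -0.4836  0.2215] tilt deg -29.5 n [-0.231  0.84  -0.49 ]Traceback (most recent call last):
  File "<stdin>", line 4, in <module>
  File "h.py", line 48, in capn
    s=q[rng.choice(len(q),3,False)];n=np.cross(s[1]-s[0],s[2]-s[0]);n/=np.linalg.norm(n)+1e-12
        ~~~~~~~~~~^^^^^^^^^^^^^^^^
  File "numpy/random/_generator.pyx", line 864, in numpy.random._generator.Generator.choice
ValueError: a must be a positive integer unless no samples are taken
```

Tilt is 30° tip-down by the cap face, with the pivot-to-cap distance 40.6 mm as planned. I compute the approach and the arc about the tip's contact on the rack's end face.

```bash
cat >> h.py <<'E'
LAT=np.array([YR[1],-YR[0],0])
def path(uz,lat=0):
    o,R=tool();p=o['tool_pos']-R[:,0]*.016
    for u,z in uz:
        q=END+YR*u+LAT*lat+[0,0,z];print((u.round(4),z.round(4)),'row cm',((q-p)@R*100).round(2));p=q
def arc(ths,zc,bias,L=75,r=9):
    t=np.radians(ths);return list(zip((-L*np.cos(t)-r*np.sin(t)+bias)/1000,zc+(L*np.sin(t)-r*np.cos(t))/1000))
E
python3 - <<'E'
from h import *
f=np.float64
path([(f(-.085),f(.13)),(f(-.085),f(.066)),(f(-.075),f(.066))]+arc([30,35,40,45,50,55,60,65,70,75,80,85,90],.035,3))
E
```

```text
(np.float64(-0.085), np.float64(0.13)) row cm [6.73 2.12 0.18]
(np.float64(-0.085), np.float64(0.066)) row cm [6.23 1.46 0.15]
(np.float64(-0.075), np.float64(0.066)) row cm [-0.23  0.97  0.1 ]
(np.float64(-0.0665), np.float64(0.0647)) row cm [-0.07  0.86  0.09]
(np.float64(-0.0636), np.float64(0.0706)) row cm [-0.64  0.14  0.01]
(np.float64(-0.0602), np.float64(0.0763)) row cm [-0.63  0.2   0.02]
(np.float64(-0.0564), np.float64(0.0817)) row cm [-0.61  0.25  0.03]
(np.float64(-0.0521), np.float64(0.0867)) row cm [-0.59  0.3   0.03]
(np.float64(-0.0474), np.float64(0.0913)) row cm [-0.56  0.35  0.04]
(np.float64(-0.0423), np.float64(0.0955)) row cm [-0.52  0.4   0.04]
(np.float64(-0.0369), np.float64(0.0992)) row cm [-0.49  0.44  0.05]
(np.float64(-0.0311), np.float64(0.1024)) row cm [-0.45  0.48  0.05]
(np.float64(-0.0251), np.float64(0.1051)) row cm [-0.4   0.52  0.05]
(np.float64(-0.0189), np.float64(0.1073)) row cm [-0.36  0.55  0.06]
(np.float64(-0.0125), np.float64(0.1089)) row cm [-0.31  0.58  0.06]
(np.float64(-0.006), np.float64(0.11)) row cm [-0.25  0.61  0.06]
```

Emit:
{"method": "move_arm", "body": {
  "commands": [
    [[3.4, 1, 0.1, 0], [3.3, 1.1, 0.1, 0], [3.2, 0.8, 0.1, 0], [3, 0.7, 0, 0], [0, 0, 0, 0]]
  ]
}}

```text
clock: 25.8
tool_pos: [0.5422, -0.4479, 0.0463]
orientation: [-97.4, 77.0, -83.0]
force: [-0.1, -0.0, -0.8]
opening: 0.0291
```

Emit:
{"method": "move_arm", "body": {
  "commands": [
    [[-0.2, 1, 0.1, 0], [0, 0, 0, 0], [-0.1, 0.5, 0.1, 0], [0, 0.3, 0, 0], [0, 0, 0, 0]]
  ]
}}

```text
clock: 26.3
tool_pos: [0.5446, -0.4317, 0.0521]
orientation: [-94.6, 76.6, -80.4]
force: [0.8, -5.3, 1.7]
opening: 0.029
```

```bash
python3 - <<'E'
from h import *
p=where();b,e=shot('side','s17');capn(cloud('side',e),b,p,YR)
E
```

```text
pivot u (from end face) -0.0678 lat 0.0015 z 0.0677 x [ 0.039 -0.229 -0.973] t 26.3 F [ 0.8 -5.3  1.7] open 0.029
cap 203 120 centre [ 0.5516 -0.4612  0.0881] tilt deg -30.7 n [-0.196  0.838 -0.509]
```

Contact is made at 5 N. I start the arc.

Emit:
{"method": "move_arm", "body": {
  "commands": [
    [[-0.5, 0.2, 0, 0], [-0.6, 0.2, 0, 0], [-0.6, 0.25, 0, 0], [0, 0, 0, 0]]
  ]
}}

```text
clock: 26.75
tool_pos: [0.5425, -0.4219, 0.0675]
orientation: [-94.5, 76.6, -80.3]
force: [1.2, -7.7, 0.8]
opening: 0.029
```

```bash
python3 - <<'E'
from h import *
p=where();b,e=shot('side','s18');capn(cloud('side',e),b,p,YR)
E
```

```text
pivot u (from end face) -0.0578 lat 0.0009 z 0.0831 x [ 0.039 -0.229 -0.973] t 26.75 F [ 1.2 -7.7  0.8] open 0.029
cap 202 127 centre [ 0.5499 -0.4478  0.1121] tilt deg -43.0 n [-0.227  0.7   -0.677]
```

It works: 43° now. I continue.

Emit:
{"method": "move_arm", "body": {
  "commands": [
    [[-0.6, 0.3, 0.05, 0], [-0.6, 0.35, 0.05, 0], [-0.5, 0.4, 0.05, 0], [-0.5, 0.45, 0.05, 0], [0, 0, 0, 0]]
  ]
}}

```text
clock: 27.3
tool_pos: [0.5387, -0.402, 0.0847]
orientation: [-95.1, 76.6, -80.9]
force: [-2.2, -6.4, 1.9]
opening: 0.0291
```

Emit:
{"method": "move_arm", "body": {
  "commands": [
    [[-0.45, 0.5, 0.05, 0], [-0.4, 0.5, 0.05, 0], [0, 0, 0, 0]]
  ]
}}

```text
clock: 27.6
tool_pos: [0.5364, -0.3904, 0.0903]
orientation: [-95.3, 76.6, -81.2]
force: [-1.5, -6.5, 2.8]
opening: 0.0296
```

```bash
python3 - <<'E'
from h import *
p=where();b,e=shot('side','s19');capn(cloud('side',e),b,p,YR);print(get_obs()['joint_pos'].round(1))
f=np.float64
path(arc([75,80,85,90],.035,3))
E
```

```text
pivot u (from end face) -0.0257 lat -0.0004 z 0.1059 x [ 0.035 -0.228 -0.973] t 27.6 F [-1.5 -6.5  2.8] open 0.0296
cap 164 97 centre [ 0.5408 -0.4025  0.1465] tilt deg -74.2 n [-0.098  0.26  -0.961]
[ -12.9   21.3  -26.8   20.1  -38.6 -168.4]
(np.float64(-0.0251), np.float64(0.1051)) row cm [0.05 0.09 0.04]
(np.float64(-0.0189), np.float64(0.1073)) row cm [-0.36  0.55  0.05]
(np.float64(-0.0125), np.float64(0.1089)) row cm [-0.31  0.58  0.06]
(np.float64(-0.006), np.float64(0.11)) row cm [-0.25  0.61  0.06]
```

Now 74°, and j6 is −168°, so I'll keep an eye on it. I finish the arc, then lift clear.

Emit:
{"method": "move_arm", "body": {
  "commands": [
    [[-0.3, 0.6, 0.05, 0], [-0.3, 0.6, 0.05, 0], [-0.3, 0.4, 0.05, 0], [0, 0, 0, 0]]
  ]
}}

```text
clock: 28.05
tool_pos: [0.533, -0.373, 0.095]
orientation: [-95.6, 76.7, -81.5]
force: [-2.2, -6.7, 2.3]
opening: 0.0291
```

```bash
python3 - <<'E'
from h import *
p=where();b,e=shot('side','s20');n=capn(cloud('side',e),b,p,YR);print('lat tilt',np.degrees(np.arcsin(n@LAT)));print(get_obs()['joint_pos'].round(1))
E
```

```text
pivot u (from end face) -0.008 lat -0.001 z 0.1106 x [ 0.034 -0.228 -0.973] t 28.05 F [-2.2 -6.7  2.3] open 0.0291
cap 129 68 centre [ 0.5359 -0.3791  0.1545] tilt deg -87.1 n [-0.022  0.048 -0.999]
lat tilt -0.8561523490583147
[ -11.2   20.1  -27.9   20.1  -39.1 -170. ]
```

Upright at 87°, with lateral lean under 1°. I lift clear of the rack and back the spin off to give joint 6 room.

Emit:
{"method": "move_arm", "body": {
  "commands": [
    [[0, -0.2, 0, 0], [-1.2, -0.3, 0, 0], [-1.2, -0.3, 0, 0], [-1.2, -0.3, 0, 0], [0, 0, 0, -0.1], [0, 0, 0, -0.1], [0, 0, 0, 0]]
  ]
}}

```text
clock: 28.8
tool_pos: [0.5359, -0.3744, 0.1327]
orientation: [-106.6, 76.7, -80.9]
force: [0.5, -0.0, -0.4]
opening: 0.0294
```

```bash
python3 - <<'E'
from h import *
p=where();print(get_obs()['joint_pos'].round(1));f=np.float64
b,e=shot('side','s21');n=capn(cloud('side',e),b,p,YR);print('lat tilt',np.degrees(np.arcsin(n@LAT)))
path([(f(.033),f(.145))])
E
```

```text
pivot u (from end face) -0.0099 lat 0.0016 z 0.1483 x [ 0.037 -0.227 -0.973] t 28.8 F [ 0.5 -0.  -0.4] open 0.0294
[ -11.1   18.1  -24.6   18.1  -44.1 -155.8]
cap 97 54 centre [ 0.5428 -0.3805  0.1912] tilt deg -85.8 n [-0.075  0.063 -0.995]
lat tilt -3.7185786195784605
(np.float64(0.033), np.float64(0.145)) row cm [-0.7   4.1   1.09]
```

Emit:
{"method": "move_arm", "body": {
  "commands": [
    [[-0.2, 1, 0.4, 0], [-0.2, 1.2, 0.5, 0], [-0.1, 1.2, 0.5, 0], [0, 0.4, 0, 0], [0, 0, 0, 0]]
  ]
}}

```text
clock: 29.35
tool_pos: [0.5314, -0.3331, 0.1268]
orientation: [-106.9, 76.7, -81.3]
force: [-0.0, -0.1, -0.4]
opening: 0.0294
```

```bash
python3 - <<'E'
from h import *
p=where();print(get_obs()['joint_pos'].round(1));f=np.float64
b,e=shot('side','s22');n=capn(cloud('side',e),b,p,YR);print('lat tilt',np.degrees(np.arcsin(n@LAT)))
path([(f(.033),f(.145))])
E
```

```text
pivot u (from end face) 0.0317 lat 0.0034 z 0.1424 x [ 0.035 -0.227 -0.973] t 29.35 F [-0.  -0.1 -0.4] open 0.0294
[  -7.1   16.5  -28.    18.7  -43.4 -160.7]
cap 97 53 centre [ 0.5379 -0.3399  0.1854] tilt deg 89.9 n [0.076 0.014 0.997]
lat tilt 4.4028149906975464
(np.float64(0.033), np.float64(0.145)) row cm [-0.28  0.22 -0.3 ]
```

Emit:
{"method": "move_arm", "body": {
  "commands": [
    [[0, 0, 0, 0.07], [0, 0, 0, 0.07], [0, 0.1, 0, 0], [0, 0, 0, 0]]
  ]
}}

```text
clock: 29.8
tool_pos: [0.5311, -0.3334, 0.1266]
orientation: [-99.0, 76.7, -81.3]
force: [0.0, 0.2, -0.5]
opening: 0.0294
```

```bash
cat >> h.py <<'E'
def capc(Q,b,p,ztop):
    h=cv2.cvtColor(b,cv2.COLOR_RGB2HSV)
    m=(h[...,0]>105)&(h[...,0]<130)&(h[...,1]>120)&(np.linalg.norm(Q-p,axis=-1)<.065)
    q=Q[m];t=q[q[:,2]>ztop-.004]
    c,r=cv2.minEnclosingCircle((t[:,:2]*1000).astype(np.float32));c=np.r_[np.array(c)/1000,0]-END
    print('cap top n',len(t),'z',np.median(t[:,2]).round(4),'u',(c@YR).round(4),'lat',(c@LAT).round(4),'r',round(r,1))
    # side points of cap+body: cylinder fit, vertical-ish
    w=(np.linalg.norm(Q-p,axis=-1)<.12)&(h[...,1]<60)&(h[...,2]>90);r=Q-END;u=r@YR;l=r@LAT;z=Q[...,2]
    w&=(abs(u-(p-END)@YR)<.02)&(abs(l-(p-END)@LAT)<.02)&(z<p[2]-.012)&(z>p[2]-.058)
    P=np.c_[u[w],l[w],z[w]-p[2]]
    def f(x):
        d=np.array([x[2],x[3],1]);d/=np.linalg.norm(d);return np.linalg.norm(np.cross(P-[x[0],x[1],0],d),axis=1)-.015
    if len(P)>15:
        s=least_squares(f,[(p-END)@YR,(p-END)@LAT,0,0],loss='soft_l1',f_scale=.002).x
        print('body n',len(P),'u,lat at pivot',s[:2].round(4),'lean deg',np.degrees(s[2:]).round(1),'tip u,lat',(s[:2]-.075*s[2:]).round(4))
E
python3 - <<'E'
from h import *
p=where();print(get_obs()['joint_pos'].round(1))
b,e=shot('side','s23');Q=cloud('side',e);n=capn(Q,b,p,-np.eye(3)[2],.065);print('lean u,lat',np.degrees(n@YR),np.degrees(n@LAT));capc(Q,b,p,p[2]+.04)
cv2.imwrite('pics/c23.png',cv2.resize(b[180:320,260:400],(560,560),interpolation=cv2.INTER_CUBIC)[:,:,::-1])
E
```

```text
pivot u (from end face) 0.0314 lat 0.0031 z 0.1422 x [ 0.035 -0.227 -0.973] t 29.8 F [ 0.   0.2 -0.5] open 0.0294
[  -7.1   16.5  -28.    18.8  -43.4 -168.7]
cap 115 62 centre [ 0.5351 -0.34    0.1854] tilt deg -45.0 n [-0.038  0.052 -0.998]
lean u,lat 3.2943051379077657 -1.7123816350010441
cap top n 97 z 0.1848 u 0.0226 lat 0.0067 r 18.9
body n 159 u,lat at pivot [0.0266 0.0037] lean deg [-2.7  1.3] tip u,lat [0.0301 0.002 ]
```

View pics/c23.png

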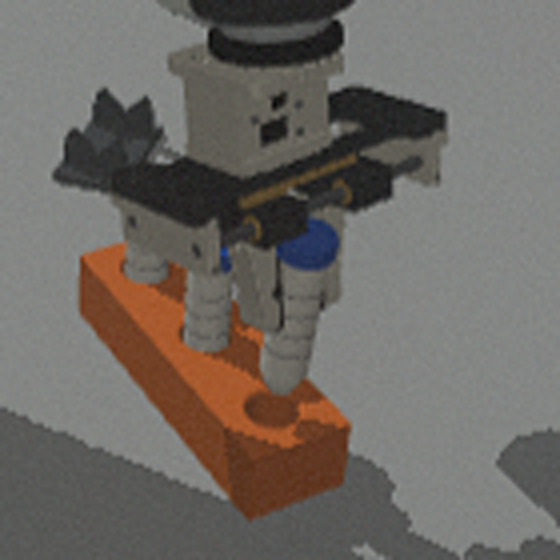

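The tube is upright over the hole, with the tip about 3 mm short along the row and 2 mm to the side. I correct that and go down in stages, watching the force.

```bash
python3 - <<'E'
from h import *
p=where();f=np.float64;r=p-END
path([(f(r@YR+.003),f(.142)),(f(r@YR+.003),f(.122)),(f(r@YR+.0055),f(.102)),(f(r@YR+.0065),f(.083))],lat=r@LAT-.002)
E
```

```text
pivot u (from end face) 0.0315 lat 0.0031 z 0.1422 x [ 0.035 -0.227 -0.973] t 29.85 F [-0.6  0.8 -0.7] open 0.0295
(np.float64(0.0345), np.float64(0.142)) row cm [-0.05  0.32 -0.15]
(np.float64(0.0345), np.float64(0.122)) row cm [1.95 0.45 0.07]
(np.float64(0.037), np.float64(0.102)) row cm [1.89 0.69 0.11]
(np.float64(0.038), np.float64(0.083)) row cm [1.83 0.53 0.08]
```

Emit:
{"method": "move_arm", "body": {
  "commands": [
    [[-0.05, 0.3, -0.15, 0], [0, 0, 0, 0], [1, 0.2, 0, 0], [1, 0.25, 0.05, 0], [0, 0, 0, 0]]
  ]
}}

```text
clock: 30.35
tool_pos: [0.5272, -0.3308, 0.1037]
orientation: [-99.7, 76.8, -82.1]
force: [0.1, 1.0, -1.0]
opening: 0.0292
```

Emit:
{"method": "move_arm", "body": {
  "commands": [
    [[0.5, 0.1, 0, 0], [0.4, 0.1, 0, 0], [0, 0, 0, 0]]
  ]
}}

```text
clock: 30.65
tool_pos: [0.528, -0.3311, 0.0961]
orientation: [-99.1, 76.7, -81.5]
force: [-0.2, -0.6, -0.6]
opening: 0.0296
```

```bash
python3 - <<'E'
from h import *
p=where();print(get_obs()['joint_pos'][5].round(1))
b,e=shot('side','s24');Q=cloud('side',e);capc(Q,b,p,p[2]+.042)
E
```

```text
pivot u (from end face) 0.0341 lat 0.0003 z 0.1116 x [ 0.034 -0.227 -0.973] t 30.65 F [-0.2 -0.6 -0.6] open 0.0296
-171.1
cap top n 92 z 0.1546 u 0.0264 lat 0.0029 r 19.3
body n 143 u,lat at pivot [0.0296 0.0015] lean deg [-2.1  2. ] tip u,lat [ 0.0323 -0.0012]
```

The tip is 10 mm inside the hole with no contact force. I continue down.

Emit:
{"method": "move_arm", "body": {
  "commands": [
    [[0.5, 0.15, 0, -0.03], [0.5, 0.2, 0, 0], [0.5, 0.15, 0, 0], [0, 0, 0, 0]]
  ]
}}

```text
clock: 31.1
tool_pos: [0.528, -0.3296, 0.0805]
orientation: [-100.3, 76.7, -81.0]
force: [4.2, 1.9, -3.7]
opening: 0.0295
```

```bash
python3 - <<'E'
from h import *
p=where();print(get_obs()['joint_pos'][5].round(1))
b,e=shot('side','s25');Q=cloud('side',e);capc(Q,b,p,p[2]+.042)
E
```

```text
pivot u (from end face) 0.0356 lat 0.0005 z 0.0961 x [ 0.036 -0.227 -0.973] t 31.1 F [ 4.2  1.9 -3.7] open 0.0295
-170.8
cap top n 87 z 0.139 u 0.027 lat 0.0038 r 17.8
body n 106 u,lat at pivot [0.0315 0.0003] lean deg [-2.  -0.3] tip u,lat [0.0342 0.0007]
```

Emit:
{"method": "move_arm", "body": {
  "commands": [
    [[0, 0, 0.1, 0], [0.4, 0.1, 0, 0], [0.4, 0.1, 0, 0], [0, 0, 0, 0]]
  ]
}}

```text
clock: 31.55
tool_pos: [0.528, -0.3295, 0.0724]
orientation: [-100.5, 76.7, -81.2]
force: [2.7, 2.1, -2.8]
opening: 0.0292
```

```bash
python3 - <<'E'
from h import *
p=where();print(get_obs()['joint_pos'][5].round(1))
b,e=shot('side','s26');Q=cloud('side',e);capc(Q,b,p,p[2]+.042)
E
```

```text
pivot u (from end face) 0.0357 lat 0.0006 z 0.088 x [ 0.035 -0.227 -0.973] t 31.55 F [ 2.7  2.1 -2.8] open 0.0292
-171.5
cap top n 88 z 0.1309 u 0.0265 lat 0.0038 r 18.7
body n 67 u,lat at pivot [0.0296 0.0037] lean deg [-6.3  5.6] tip u,lat [ 0.0378 -0.0036]
```

Emit:
{"method": "move_arm", "body": {
  "commands": [
    [[0.25, 0.1, 0.1, 0], [0.25, 0.05, 0, 0], [0, 0, 0, 0]]
  ]
}}

```text
clock: 31.9
tool_pos: [0.528, -0.3292, 0.0671]
orientation: [-100.8, 76.7, -81.5]
force: [1.9, 0.5, -1.4]
opening: 0.0291
```

```bash
python3 - <<'E'
from h import *
p=where();print(get_obs()['joint_pos'][5].round(1))
b,e=shot('side','s27');Q=cloud('side',e);capc(Q,b,p,p[2]+.042)
E
```

```text
pivot u (from end face) 0.0361 lat 0.0007 z 0.0826 x [ 0.034 -0.227 -0.973] t 31.9 F [ 1.9  0.5 -1.4] open 0.0291
-172.0
cap top n 87 z 0.1257 u 0.0258 lat 0.0041 r 18.3
body n 60 u,lat at pivot [ 0.0318 -0.0013] lean deg [-1.4 -3.6] tip u,lat [0.0337 0.0035]
```

Emit:
{"method": "move_arm", "body": {
  "commands": [
    [[0.15, 0.05, 0, 0], [0, 0, 0, 0]]
  ]
}}

```text
clock: 32.15
tool_pos: [0.5281, -0.329, 0.0658]
orientation: [-100.7, 76.7, -81.4]
force: [0.1, -0.1, -0.3]
opening: 0.0292
```

```bash
python3 - <<'E'
from h import *
p=where();print(get_obs()['joint_pos'][5].round(1))
b,e=shot('side','s28');Q=cloud('side',e);capc(Q,b,p,p[2]+.042)
E
```

```text
pivot u (from end face) 0.0362 lat 0.0007 z 0.0814 x [ 0.034 -0.227 -0.973] t 32.15 F [ 0.1 -0.1 -0.3] open 0.0292
-172.2
cap top n 86 z 0.1242 u 0.03 lat 0.0024 r 20.4
body n 57 u,lat at pivot [ 0.0319 -0.0007] lean deg [-1.9 -3.4] tip u,lat [0.0343 0.0038]
```

The cap top is at 124–125 mm, level with the racked caps. I release and retreat straight up.

Emit:
{"method": "move_arm", "body": {
  "commands": [
    [[0, 0, 0, 0], [0, 0, 0, 0], [0, 0, 0, 0]]
  ],
  "jaw": 3.3
}}

```text
clock: 32.5
tool_pos: [0.5283, -0.329, 0.066]
orientation: [-100.6, 76.7, -81.3]
force: [-0.4, -0.9, -0.7]
opening: 0.0332
```

Emit:
{"method": "move_arm", "body": {
  "commands": [
    [[0, 0, 0, 0], [0, 0, 0, 0], [0, 0, 0, 0], [0, 0, 0, 0]]
  ],
  "jaw": 6.5
}}

```text
clock: 32.9
tool_pos: [0.5286, -0.3289, 0.0661]
orientation: [-100.5, 76.7, -81.2]
force: [-0.6, -0.4, -0.4]
opening: 0.0594
```

```bash
python3 - <<'E'
from h import *
p=where()
b,e=shot('side','s29');Q=cloud('side',e);capc(Q,b,p,.125)
E
```

```text
pivot u (from end face) 0.0362 lat 0.0012 z 0.0816 x [ 0.035 -0.227 -0.973] t 32.9 F [-0.6 -0.4 -0.4] open 0.0594
cap top n 104 z 0.1242 u 0.0285 lat 0.0083 r 18.4
body n 77 u,lat at pivot [0.0314 0.0054] lean deg [-2.4  5.7] tip u,lat [ 0.0346 -0.0021]
```

Emit:
{"method": "move_arm", "body": {
  "commands": [
    [[-1, -0.2, 0, 0], [-2, -0.5, 0, 0], [-3, -0.7, 0, 0], [-4, -0.9, 0, 0], [-4, -0.9, 0, 0], [-3, -0.7, 0, 0], [0, 0, 0, 0]]
  ]
}}

```text
clock: 33.65
tool_pos: [0.538, -0.3265, 0.2468]
orientation: [-98.4, 76.5, -79.1]
force: [0.6, 0.6, -0.4]
opening: 0.0647
```

```bash
python3 - <<'E'
from h import *
where()
b,e=shot('side','s30');Q=cloud('side',e);a,d=shot('top','t30');P=cloud('top',d)
for i,u in enumerate((.033,.113,.193)):
    p=END+YR*u+[0,0,.085]; print('tube',i); capc(Q,b,p,.125)
    try: capc(P,a,p,.125)
    except Exception as ex: print('top hidden')
o=np.zeros((400,800,3),np.uint8)
o[:,:400]=cv2.resize(b[200:320,250:370],(400,400),interpolation=cv2.INTER_CUBIC);o[:,400:]=cv2.resize(a[150:290,280:420],(400,400),interpolation=cv2.INTER_CUBIC)
cv2.imwrite('pics/c30.png',o[:,:,::-1])
E
```

```text
pivot u (from end face) 0.0372 lat 0.0108 z 0.2623 x [ 0.044 -0.229 -0.972] t 33.65 F [ 0.6  0.6 -0.4] open 0.0647
tube 0
cap top n 113 z 0.1242 u 0.0288 lat 0.0087 r 17.9
body n 82 u,lat at pivot [0.0305 0.0056] lean deg [-6.1  5.7] tip u,lat [ 0.0385 -0.0018]
cap top n 92 z 0.1252 u 0.0287 lat 0.0094 r 17.0
body n 31 u,lat at pivot [0.0293 0.0072] lean deg [-4.8  8. ] tip u,lat [ 0.0356 -0.0033]
tube 1
cap top n 100 z 0.1241 u 0.1125 lat -0.0007 r 18.0
body n 72 u,lat at pivot [0.1126 0.002 ] lean deg [-4.1  2.3] tip u,lat [ 0.118 -0.001]
cap top n 108 z 0.1254 u 0.1132 lat 0.0017 r 17.0
body n 17 u,lat at pivot [0.1127 0.0006] lean deg [-0.6 -2.3] tip u,lat [0.1136 0.0036]
tube 2
cap top n 82 z 0.1238 u 0.1934 lat 0.0 r 17.8
body n 66 u,lat at pivot [0.1932 0.0025] lean deg [-1.3  2.6] tip u,lat [ 0.1949 -0.0009]
cap top n 87 z 0.1256 u 0.1932 lat 0.0009 r 17.2
```

View pics/c30.png

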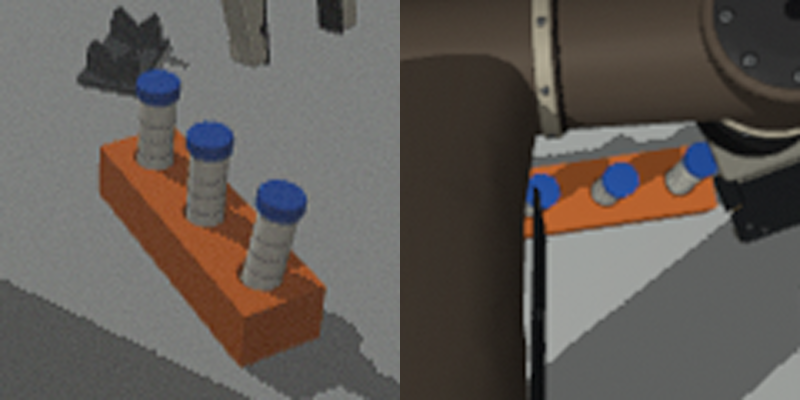

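The tube is in the end hole, cap up and at full depth: its cap top is 124–125 mm, level with the others. It leans about 6–7° within the hole's play, so I'll straighten it. I spin back about 180°, which frees j6 and allows a truly horizontal jaw axis, and regrip centred on the hole.

```bash
python3 - <<'E'
from h import *
gop(END+YR*.033+[0,0,.24],-YR); print(get_obs()['joint_pos'].round(1),tool()[1].round(3))
E
```

```text
spin -2.956 shift cm [1.79 0.11 0.86] t 33.75 y [ 0.147 -0.962  0.23 ]
[  -5.9   10.9  -18.    15.1  -58.5 -162.4] [[ 0.037 -0.326  0.945]
 [-0.227  0.918  0.326]
 [-0.973 -0.226 -0.04 ]]
```

Emit:
{"method": "move_arm", "body": {
  "commands": [
    [[0, 0, 0, -0.141], [0, 0, 0, -0.141], [0, 0, 0, -0.141], [0, 0, 0, -0.141], [0, 0, 0, -0.141], [0, 0, 0, -0.141], [0, 0, 0, -0.141], [0, 0, 0, -0.141]]
  ],
  "jaw": 8.7
}}

```text
clock: 34.55
tool_pos: [0.5344, -0.3259, 0.2388]
orientation: [-166.1, 76.8, -81.9]
force: [0.1, 0.6, -0.8]
opening: 0.0872
```

Emit:
{"method": "move_arm", "body": {
  "commands": [
    [[0, 0, 0, -0.141], [0, 0, 0, -0.141], [0, 0, 0, -0.141], [0, 0, 0, -0.141], [0, 0, 0, -0.141], [0, 0, 0, -0.141], [0, 0, 0, -0.141], [0, 0, 0, -0.141]]
  ]
}}

```text
clock: 35.35
tool_pos: [0.5344, -0.3259, 0.2388]
orientation: [129.2, 76.8, -81.9]
force: [-0.6, -0.2, 0.7]
opening: 0.0871
```

Emit:
{"method": "move_arm", "body": {
  "commands": [
    [[0, 0, 0, -0.141], [0, 0, 0, -0.141], [0, 0, 0, -0.141], [0, 0, 0, -0.141], [0, 0, 0, -0.136], [0, 0, 0, 0]]
  ]
}}

```text
clock: 35.95
tool_pos: [0.5345, -0.326, 0.2389]
orientation: [89.4, 76.8, -81.8]
force: [0.4, -0.1, -0.9]
opening: 0.0872
```

```bash
python3 - <<'E'
from h import *
where();f=np.float64;gop(END+YR*.033+[0,0,.24],-YR); print(get_obs()['joint_pos'][5],tool()[1].round(3))
path([(f(.031),f(.17)),(f(.031),f(.09))])
E
```

```text
pivot u (from end face) 0.0383 lat 0.0075 z 0.2545 x [ 0.033 -0.226 -0.974] t 35.95 F [ 0.4 -0.1 -0.9] open 0.0872
spin 0.001 shift cm [1.53 0.18 0.75] t 35.95 y [ 0.148 -0.962  0.229]
7.070448416681801 [[ 0.033  0.149 -0.988]
 [-0.226 -0.962 -0.153]
 [-0.974  0.229  0.002]]
(np.float64(0.031), np.float64(0.17)) row cm [ 8.39 -1.23  0.74]
(np.float64(0.031), np.float64(0.09)) row cm [ 7.79 -1.83 -0.02]
```

Emit:
{"method": "move_arm", "body": {
  "commands": [
    [[2, -0.3, 0.4, 0], [3, -0.4, 0.3, 0], [3.4, -0.5, 0, 0], [3, -0.7, 0, 0], [2.5, -0.6, 0, 0], [2, -0.5, 0, 0], [0, 0, 0, 0]]
  ]
}}

```text
clock: 36.65
tool_pos: [0.5266, -0.334, 0.0749]
orientation: [88.7, 76.9, -82.9]
force: [-0.8, 0.0, -0.2]
opening: 0.0869
```

```bash
python3 - <<'E'
from h import *
p=where()
b,e=shot('side','s31');Q=cloud('side',e);capc(Q,b,p,.125)
E
```

```text
pivot u (from end face) 0.0315 lat -0.0014 z 0.0905 x [ 0.028 -0.226 -0.974] t 36.65 F [-0.8  0.  -0.2] open 0.0869
cap top n 113 z 0.1242 u 0.0294 lat 0.0086 r 18.9
body n 106 u,lat at pivot [0.0299 0.0059] lean deg [-5.2  5.4] tip u,lat [ 0.0368 -0.0012]
```

Undisturbed so far. I close on it to centre it sideways, then nudge it along the row.

Emit:
{"method": "move_arm", "body": {
  "commands": [
    [[0, 0, 0, 0], [0, 0, 0, 0], [0, 0, 0, 0], [0, 0, 0, 0], [0, 0, 0, 0], [0, 0, 0, 0], [0, 0, 0, 0], [0, 0, 0, 0]]
  ],
  "jaw": 2.6
}}

```text
clock: 37.5
tool_pos: [0.5295, -0.3345, 0.0787]
orientation: [90.1, 76.7, -81.3]
force: [0.5, -0.7, 1.0]
opening: 0.0339
```

```bash
python3 - <<'E'
from h import *
p=where()
b,e=shot('side','s32');Q=cloud('side',e);capc(Q,b,p,.125)
E
```

```text
pivot u (from end face) 0.0306 lat 0.0013 z 0.0942 x [ 0.035 -0.227 -0.973] t 37.5 F [ 0.5 -0.7  1. ] open 0.0339
cap top n 105 z 0.1242 u 0.0313 lat 0.0037 r 21.0
body n 98 u,lat at pivot [0.0309 0.0015] lean deg [-3.1  2.3] tip u,lat [ 0.0349 -0.0014]
```

Emit:
{"method": "move_arm", "body": {
  "commands": [
    [[-0.05, -0.2, 0, 0], [-0.05, -0.2, 0, 0], [0, 0, 0, 0], [0, 0, 0, 0]]
  ]
}}

```text
clock: 37.95
tool_pos: [0.529, -0.3303, 0.0787]
orientation: [90.1, 76.7, -81.2]
force: [1.4, -0.6, -0.2]
opening: 0.0336
```

```bash
python3 - <<'E'
from h import *
p=where()
b,e=shot('side','s33');Q=cloud('side',e);capc(Q,b,p,.125)
E
```

```text
pivot u (from end face) 0.0348 lat 0.0014 z 0.0942 x [ 0.035 -0.227 -0.973] t 37.95 F [ 1.4 -0.6 -0.2] open 0.0336
cap top n 104 z 0.1242 u 0.0349 lat 0.0034 r 21.2
body n 107 u,lat at pivot [0.0345 0.0001] lean deg [-0.1 -1. ] tip u,lat [0.0346 0.0014]
```

Upright now, lean about 1° or less. I release gently and retreat.

Emit:
{"method": "move_arm", "body": {
  "commands": [
    [[0, 0, 0, 0], [0, 0, 0, 0], [0, 0, 0, 0]]
  ],
  "jaw": 4
}}

```text
clock: 38.3
tool_pos: [0.5287, -0.3303, 0.0786]
orientation: [90.0, 76.7, -81.3]
force: [0.5, -0.3, -0.4]
opening: 0.0397
```

Emit:
{"method": "move_arm", "body": {
  "commands": [
    [[0, 0, 0, 0], [0, 0, 0, 0], [0, 0, 0, 0], [0, 0, 0, 0], [0, 0, 0, 0]]
  ],
  "jaw": 8
}}

```text
clock: 38.8
tool_pos: [0.5289, -0.3304, 0.0787]
orientation: [90.1, 76.7, -81.3]
force: [0.1, -0.3, -0.2]
opening: 0.0747
```

Emit:
{"method": "move_arm", "body": {
  "commands": [
    [[-1, 0.2, 0, 0], [-2, 0.5, 0, 0], [-3, 0.7, 0, 0], [-4, 0.9, 0, 0], [-4, 0.9, 0, 0], [-3, 0.7, 0, 0], [0, 0, 0, 0], [0, 0, 0, 0]]
  ]
}}

```text
clock: 39.6
tool_pos: [0.5288, -0.3291, 0.2544]
orientation: [90.7, 76.7, -80.7]
force: [0.4, 0.2, -0.9]
opening: 0.0797
```

```bash
python3 - <<'E'
from h import *
where()
b,e=shot('side','s34');Q=cloud('side',e);a,d=shot('top','t34');P=cloud('top',d)
for i,u in enumerate((.033,.113,.193)):
    p=END+YR*u+[0,0,.085]; print('tube',i)
    for X,y in((Q,b),(P,a)):
        try: capc(X,y,p,.125)
        except Exception as ex: print('hidden')
s0=cv2.imread('pics/s0.png')[:,:,::-1]; df=np.abs(b.astype(int)-s0).max(-1)
for n,(x0,x1,y0,y1) in dict(beaker=(298,318,153,186),bottle=(200,224,130,172),tissue=(255,335,330,410)).items(): print(n,'mean diff',df[y0:y1,x0:x1].mean().round(1))
E
```

```text
pivot u (from end face) 0.036 lat 0.0014 z 0.27 x [ 0.037 -0.227 -0.973] t 39.6 F [ 0.4  0.2 -0.9] open 0.0797
tube 0
cap top n 116 z 0.1244 u 0.0324 lat 0.0015 r 18.1
body n 75 u,lat at pivot [0.0343 0.0006] lean deg [-1.6  0.1] tip u,lat [0.0363 0.0004]
cap top n 106 z 0.1257 u 0.0335 lat 0.0023 r 17.1
body n 19 u,lat at pivot [0.0336 0.002 ] lean deg [0.6 3.7] tip u,lat [ 0.0328 -0.0028]
tube 1
cap top n 97 z 0.1241 u 0.1126 lat -0.0008 r 17.7
body n 72 u,lat at pivot [0.1142 0.0023] lean deg [-0.4  2.6] tip u,lat [ 0.1148 -0.0012]
cap top n 111 z 0.1251 u 0.1128 lat 0.0013 r 17.2
tube 2
cap top n 82 z 0.1239 u 0.193 lat -0.0014 r 18.1
body n 67 u,lat at pivot [ 0.1944 -0.0003] lean deg [-0.6 -1.5] tip u,lat [0.1952 0.0017]
cap top n 68 z 0.1243 u 0.1924 lat 0.0012 r 16.6
beaker mean diff 31.5
bottle mean diff 10.5
tissue mean diff 12.8
```

The tube now stands upright, its cap centred over the hole and level with the neighbours. I check that the bystanders haven't moved, then hand in.

```bash
python3 - <<'E'
from h import *
for n,xy,z in(('beaker',(.74,.285),(.06,.1)),('bottle',(.39,.462),(.03,.155)),('tissue',(.37,-.53),(.06,.09))):
    for v,l in(('side',('s0','s34')),('top',('t0','t34'))):
        r=[]
        for f in l:
            Q=cloud(v,np.load(f'pics/{f}.npy'));m=(np.hypot(Q[...,0]-xy[0],Q[...,1]-xy[1])<.11)&(Q[...,2]>z[0])&(Q[...,2]<z[1]);r.append((int(m.sum()),Q[m].mean(0).round(3) if m.any() else None))
        print(n,v,r)
close_job()
E
```

```text
beaker side [(266, array([0.71 , 0.273, 0.08 ])), (225, array([0.71 , 0.278, 0.083]))]
beaker top [(263, array([0.717, 0.281, 0.082])), (258, array([0.717, 0.281, 0.082]))]
bottle side [(450, array([0.387, 0.46 , 0.086])), (451, array([0.387, 0.46 , 0.085]))]
bottle top [(644, array([0.389, 0.467, 0.101])), (644, array([0.389, 0.467, 0.102]))]
tissue side [(3862, array([ 0.359, -0.541,  0.082])), (3860, array([ 0.359, -0.541,  0.082]))]
tissue top [(1806, array([ 0.363, -0.525,  0.084])), (1788, array([ 0.363, -0.525,  0.085]))]
the job is handed in; nothing more can be done
```

The tube now stands cap up and fully down in the rack's end hole, so the row is complete. I handed the job in at about 40 s, under the 61 s limit.

**How it was done:**
- **Into the V-rest:** The tool can only spin about its own axis, so I turned the tube by pivoting it in the pads against fixed parts. I tilted it down over the V-rest's cheek, laid it level (axis at 44 mm) and let go there.
- **Into the rack:** I slid it 9 mm along the V and released it again, then took it afresh nearer the cap. I levered it tip-down on the far cheek, stood it up against the rack's end face and lowered it into the hole.

**Last checks:**
- **Depth and position:** The cap top is at 124–126 mm, level with the two racked tubes, and centred within about 2 mm of the hole.
- **Lean:** The side view gives under 2°. The top view suggests up to 4°, but from only 19 points.
- **Other objects:** The racked tubes, wash bottle and tissue box measured where they began. The beaker matches in the top view. In the side view its mean shifted about 5 mm with fewer points seen, probably because the gripper partly blocked it.

**What went wrong on the way:**
- **Tool tilt:** Joint 6 ran up against the end of its range during one carry, which left the tool tilted about 13°. I worked with that tilt from then on.
- **Lean in the hole:** After the first release in the rack the tube leaned about 6–7° in the hole. I closed on it again, straightened it and released.

The forces I read stayed below about 10 N.

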